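# Back up the bed-stop bolt on the etching press

### The job

The bed stop of the etching press has worked loose and I am about to put a locknut on its bolt. Tip the three nuts out of the open tin with the blue band into the white tray and stand the empty tin upright on the table again. Then reach down into the gap between the stop's bracket and the press's side rail, grasp the hidden bolt head and hold it firmly so that bolt and spanner stop turning; keep off the spanner, leave the other things where they are, and finish while you are still holding the bolt head.

Things in the scene. Friction and masses are not known exactly. Their poses are not given: they have to be found in the camera images.
- tin_centre (a point): centre (half-way up) of the open steel tin with a blue band: 60 mm across, 80 mm high, wall 2.5 mm, floor 3 mm thick, 0.12 kg, no handle; z axis from its floor to its mouth. It starts upright on the table with three nuts stacked in it
- nut0_centre (a point): centre of a brass hexagon nut, 24 mm across flats, 28 mm across corners, 13 mm high, 35 g, oiled: it slides on the tin's steel at a slope of about 17 degrees
- nut1_centre (a point): centre of the second nut, like the first
- nut2_centre (a point): centre of the third nut, like the first
- tray: white plastic tray, fixed, 220 mm along its x by 260 mm along its y, 35 mm high, walls and floor 4 mm thick; origin at the centre of its underside, on the table
- press: green tabletop etching press, fixed; origin on the table under the middle of its rollers, x along the rollers (away from the robot), y along the bed. Its far side rail (outer face x = 121 mm, top 122 mm high) runs along y to y = -400 mm. Bed top 140 mm high, ending at y = -185 mm. Rollers, screws and star wheel stand within y = -165 to 165 mm, up to 332 mm high
- bolt_turn (a joint): turn (rad) of bolt, head, nut and spanner, all together; 0 when two flats of the head are upright, grows as the spanner sags. Starts between -0.2 and 0 and creeps up under the spanner's weight by 0.005 to 0.009 rad/s until the head is held; turning it by hand takes about 0.2 N m and it gives slowly (6 N m s/rad). Stops at -0.35 and 0.6
- gap (a point): middle of the gap, 105 mm above the table, 9 mm from the bolt head's centre towards the rail; axes as the press. The gap, 50 mm wide in x, lies between the rail and the bracket: an upright dark steel plate 6 mm thick, 90 mm wide in y, top 130 mm high. It is open above and at both ends; above 72 mm height only the bolt is in it
- stop_finger (a point): red finger of the bed stop, 143 mm in the press's +y from the bolt: a bar 98 mm long in the press's x, 14 mm in y, crossing above the gap, top 150 mm high; this point is its centre
- bolt_head (a point): hexagonal brass bolt head in the gap, 24 mm across flats, 12 mm thick along the bolt; origin at its centre, 105 mm above the table, 34 mm from the rail, 16 mm from the plate (10 mm of bare shank between). x runs along the bolt, level, through the plate to the nut; two flats face +y and -y and are upright at joint 0; z lies in those flats
- spanner_end (a point): steel spanner on the nut, beyond the plate, turning with the bolt; this point is near its free end, 200 mm from the bolt's axis (225 mm to the very end); axes as the bolt head. It runs on the press's -y side, 17 mm wide (46 mm at the free end, 39 mm round the nut); its middle plane is 37 mm along x from the head's centre, 11 mm thick. At joint 0 its free end leans up 15 degrees from level
- ink_tin0: closed tin of printing ink with a red band, 76 mm across, 60 mm high, origin at its underside; leave alone. The other bystanders and equipment (second ink tin, glass slab with a hand roller, hot plate, brush jar, bottle) stand more than 730 mm from the robot's base axis, and a plate rack 140 mm high along the right-hand table edge
- tape: roll of yellow tape lying flat, 90 mm across, 24 mm high; leave alone; origin at its underside
- ink_knife: ink knife with a dark handle, 230 mm long along its x, 16 mm high; leave alone; origin at its underside
There are look-alikes about, which are no part of the job. Leave any orange look-alike of the part that bears tin_centre alone.

How it is judged (in metres and radians):
On the way, in this order (a step that is already met when the one before it is completed fails the run):
1. the tin is tipped over the tray with the nuts still in it (angle between tin_centre's own z axis and vertical above 0.8 rad and horizontal distance between tin_centre and tray below 0.15 m and height (world z) of tin_centre above 0.05 m and distance between each of nut0_centre, nut1_centre, nut2_centre and tin_centre below 0.06 m), for 0.05 s.
2. all three nuts lie in the tray and the tin stands upright on the table, let go (x of nut0_centre in the frame of tray between -0.106 and 0.106 m and y of nut0_centre in the frame of tray between -0.126 and 0.126 m and z of nut0_centre in the frame of tray between 0 and 0.04 m and x of nut1_centre in the frame of tray between -0.106 and 0.106 m and y of nut1_centre in the frame of tray between -0.126 and 0.126 m and z of nut1_centre in the frame of tray between 0 and 0.04 m and x of nut2_centre in the frame of tray between -0.106 and 0.106 m and y of nut2_centre in the frame of tray between -0.126 and 0.126 m and z of nut2_centre in the frame of tray between 0 and 0.04 m and angle between tin_centre's own z axis and vertical below 0.1 rad and height (world z) of tin_centre between 0.036 and 0.0425 m and distance between the grasp point and tin_centre above 0.08 m), for 0.3 s.
3. the bolt head is pinched by the fingers and no longer turns (contact force between the fingers and bolt_turn above 8 N and distance between the grasp point and bolt_head below 0.02 m and velocity of joint bolt_turn between -0.003 and 0.003 rad/s and value of joint bolt_turn between -0.3 and 0.52 rad), for 0.3 s.
At the end, for the whole second after the job is handed in: Fingers pinch the bolt head (over 8 N, grasp point within 20 mm of its centre), bolt turning slower than 0.003 rad/s, clear of its stops, spanner untouched; all nuts inside the tray; tin upright within 6 degrees, standing on the table (all of step 3 and x of nut0_centre in the frame of tray between -0.106 and 0.106 m and y of nut0_centre in the frame of tray between -0.126 and 0.126 m and z of nut0_centre in the frame of tray between 0 and 0.04 m and x of nut1_centre in the frame of tray between -0.106 and 0.106 m and y of nut1_centre in the frame of tray between -0.126 and 0.126 m and z of nut1_centre in the frame of tray between 0 and 0.04 m and x of nut2_centre in the frame of tray between -0.106 and 0.106 m and y of nut2_centre in the frame of tray between -0.126 and 0.126 m and z of nut2_centre in the frame of tray between 0 and 0.04 m and angle between tin_centre's own z axis and vertical below 0.1 rad and height (world z) of tin_centre between 0.036 and 0.0425 m and not (contact force between anything else and bolt_turn_c4 above 0.3 N or contact force between anything else and bolt_turn_c5 above 0.3 N or contact force between anything else and bolt_turn_c6 above 0.3 N or contact force between anything else and bolt_turn_c7 above 0.3 N or contact force between anything else and bolt_turn_c8 above 0.3 N)); the arm keeps its last pose, push and grip.
It fails at once if a bystander (ink tin, brush jar, bottle, tape, ink knife, brayer) is shifted by more than 30 mm (distance of any of ink_tin0, ink_tin1, brush_jar, bottle, tape, ink_knife, brayer from where it was at the start of the episode above 0.03 m).
It fails at once if the robot touches the spanner ((contact force between the fingers and bolt_turn_c4 above 2 N or contact force between the fingers and bolt_turn_c5 above 2 N or contact force between the fingers and bolt_turn_c6 above 2 N or contact force between the fingers and bolt_turn_c7 above 2 N or contact force between the fingers and bolt_turn_c8 above 2 N) or (contact force between the arm and bolt_turn_c4 above 2 N or contact force between the arm and bolt_turn_c5 above 2 N or contact force between the arm and bolt_turn_c6 above 2 N or contact force between the arm and bolt_turn_c7 above 2 N or contact force between the arm and bolt_turn_c8 above 2 N)).
It also fails if it takes over 64 s, if anything falls off the work surface, if the arm or the gripper's body presses on something with over 40 N, if the wrist force passes 120 N, or if a joint passes its speed limit or range.

### The arm

A 6-joint arm with a two-finger parallel gripper is mounted at the origin on the work surface. World frame = base frame: x ahead of the robot, y to its left, z up, the work surface at z = 0. Lengths are in mm, angles in rad, forces in N, time in s.
With the tool pointing down it reaches from about 350 to 925 mm from the base axis. Payload 6.4 kg.
Tool frame: the origin (TCP) lies at the very end of the fingers, on their centre line; the grasp point (between the pads) lies 19 mm behind it; z points along the fingers, x is the direction in which the jaws open and shut, and the axes are right-handed (so a half turn about z gives the same grasp; the last joint's range is limited). The gripper opens to 94 mm and grips with 3 to 60 N. Pads are 16 mm wide; open, the fingers measure 119 mm over their backs; the gripper's body (75 mm by 177 mm) begins 78 mm behind the grasp point.
Start: joints at [1.125, 0.245, 1.558, -0, 1.339, -0.174], TCP at [174.499, 626.15, 172.555] pointing down, gripper open.
Joint ranges: [-3.13, 3.13], [-1.02, 2.26], [0.13, 2.54], [-0.95, 4.09], [0.21, 2.88], [-2.74, 2.74]. Speed limits (rad/s): [2.57, 2.57, 3.14, 3.14, 3.14, 3.14].

### API

Orientations are given as a unit quaternion [w, x, y, z].
In Python, from cell import sense, optics, arm gives the robot as it stands.
- The arm moves only by the tool servo_tool, never from a script. Its argument "rows" is a list of rows, each a list of 7 numbers: the gripper's target within -1 to 1 (fully open at 1, half-way at 0, shut at -1), then the shift along the tool's x, y, z in m, then the turn, a rotation vector about the tool's x, y, z in rad. A call has 1 to 12 rows; each row is the pose to reach, as a shift and turn from the pose measured when the call began, along the tool's axes at that moment; what a row does not reach only later rows make up. A row lasts 1/8 s, in which the tool goes at most 62.5 mm and 10.7 degrees, less where a joint would pass 70% of its speed; a pose out of reach is approached as far as the arm can. A call with a gripper value outside its range is refused whole. The fingers move at their own pace and stop on an object; "squeeze" is the grip in N (left out, the last holds). Time passes only in rows, so rows that repeat a pose let the fingers close. It gives the time, the measured TCP pose, the force and the opening at its end, in the units of the state.
- sense(): the state, without advancing time (a new reading comes with each control period).
- optics.get_image(name): name is "scene" or "top" or "wrist"; returns a dict with "img" (384x512x3 uint8, red, green, blue), "intrinsics" (3x3 intrinsics, pixels), "D" ([k1, k2, p1, p2, k3] as OpenCV has them; the pictures are not rectified), "R" (3x3) and "t" (3): a world point X has camera coordinates R X + t. Camera axes: x right, y down, z forward; pixel columns grow to the right and rows downward; lengths in mm; the calibration is good to about 2 mm. A picture is of the moment at which its call begins. There is no depth.
- arm.hand_in(): hands the job in, once; it reports no verdict.
The state is a dict: "clock": time; "joint_positions": joint angles; "qd": joint speeds; "joint_torque": joint torques, N m; "ee_pos": TCP position; "eef_rot": TCP orientation; "contact_force": force on the tool from outside, world axes, zero at the start; "torque": the same for the moment, N m; "finger_gap": opening from 0.0 (shut) to 1.0 (fully open).
Only numpy, scipy, OpenCV 4.12 (cv2) and the standard library are available. Lean on these libraries where they do the work, as an engineer would, in place of code of your own. Each camera call takes 0.05 s, during which the arm holds its last target. There are 200 camera calls.

## Working session

There is one attempt and no reset: what is moved stays moved. The work goes in short steps, Python scripts to look and compute and a tool call to move; the robot and the scene stay as the last step left them, time stands still between calls to the robot, and variables do not carry over. Pictures are saved under pics/ and viewed, about 8 in all and at most 12, crops included, and the job is handed in when it is done.

Besides the shell and the picture viewer there is one more tool, called by a JSON object that holds its "fn" and its "kwargs". servo_tool: Moves the arm, as the interface text tells. Its arguments: {"type":"object","properties":{"rows":{"type":"array"},"squeeze":{"type":"number"}},"required":["rows"]}

```bash
mkdir -p pics; ls
cat > h.py <<'E'
import numpy as np, cv2
from scipy.spatial.transform import Rotation as Ro
from cell import sense, optics, arm
def shot(n,f):
    d=optics.get_image(n); cv2.imwrite('pics/'+f,d['img'][:,:,::-1]); np.savez('pics/'+f[:-4],**d); return d
def load(f): return np.load('pics/'+f+'.npz')
def ray(d,uv):
    p=cv2.undistortPoints(np.array([[uv]],float),d['intrinsics'],d['D'])[0,0]
    R=np.array(d['R']);t=np.array(d['t']).ravel(); v=R.T@np.array([p[0],p[1],1]); return -R.T@t, v/np.linalg.norm(v)
def onz(d,uv,z):
    c,v=ray(d,uv); return c+v*(z-c[2])/v[2]
def proj(d,X):
    return cv2.projectPoints(np.atleast_2d(np.array(X,float)),cv2.Rodrigues(np.array(d['R']))[0],np.array(d['t'],float).reshape(3),d['intrinsics'],d['D'])[0][:,0]
def tri(rs):
    A=np.zeros((3,3));b=np.zeros(3)
    for c,v in rs:
        P=np.eye(3)-np.outer(v,v);A+=P;b+=P@c
    X=np.linalg.solve(A,b); return X,[np.linalg.norm((np.eye(3)-np.outer(v,v))@(X-c)) for c,v in rs]
def tool():
    s=sense();q=s['eef_rot'];return np.array(s['ee_pos']),Ro.from_quat([q[1],q[2],q[3],q[0]])
def rel(pos,Rm):
    p,R=tool(); return np.round(R.inv().apply(np.array(pos)-p)/1000,4),np.round((R.inv()*Rm).as_rotvec(),4)
E
python3 - <<'E'
from h import *
a=shot('scene','s1.png');b=shot('top','t1.png');
for d in(a,b): print(d['intrinsics'],d['D'],-np.array(d['R']).T@np.array(d['t']).ravel())
print(sense())
E
```

```text
pics
[[348.75502817   0.         258.40720311]
 [  0.         348.75502817 188.87922063]
 [  0.           0.           1.        ]] [-0.03248181  0.          0.          0.          0.        ] [1055.32960115 -468.78144003  946.31046189]
[[379.21611906   0.         255.54082366]
 [  0.         379.21611906 182.15729883]
 [  0.           0.           1.        ]] [-0.02302231  0.          0.          0.          0.        ] [ 289.82109721   83.63698556 1214.06788034]
{'clock': 0.1, 'joint_positions': array([ 1.12489357e+00,  2.45759105e-01,  1.55882067e+00, -2.06536381e-05,
        1.33870091e+00, -1.74094673e-01]), 'qd': array([-0.00104163, -0.00143896, -0.00351714, -0.0002249 ,  0.00303468,
       -0.00055739]), 'joint_torque': array([-1.99159490e-04, -4.16916132e+01, -3.15524733e+01,  6.86416752e-02,
        3.10868653e-02, -5.74356682e-05]), 'ee_pos': array([174.25614604, 625.6168892 , 171.58448824]), 'eef_rot': array([ 3.95234607e-04,  7.96388122e-01,  6.04785290e-01, -7.45824473e-04]), 'contact_force': array([-0.3716588 ,  0.91642985,  0.02222053]), 'torque': array([-0.03635631, -0.00023054, -0.03640588]), 'finger_gap': 0.9987914298028184}
```

View pics/s1.png

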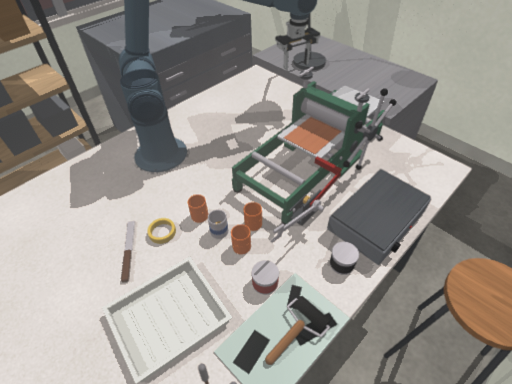

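View pics/t1.png

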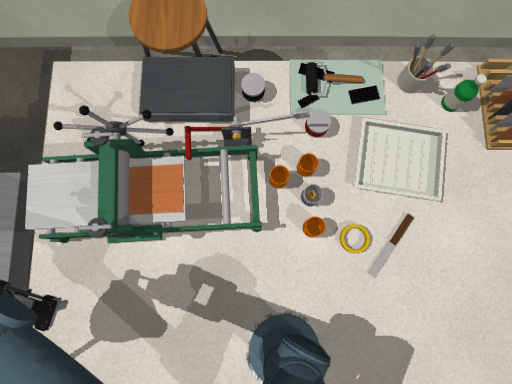

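The scene shows the tins, tray and press. In the top view the blue-banded tin is at about (312,195), the tray at (402,160), the red finger at (188,143) and the bracket at (237,136). I'll make enlarged crops next.

Run:
```python
from h import *
a=load('s1');b=load('t1')
def crop(d,x,y,w,h,W,H): return cv2.resize(d['img'][y:y+h,x:x+w,::-1],(W,H),interpolation=cv2.INTER_CUBIC)
# 4 panels 400x300
P=np.vstack([np.hstack([crop(b,255,142,80,60*1,400,300),crop(b,175,100,80,60,400,300)]),np.hstack([crop(a,180,185,100,75,400,300),crop(a,270,150,80,60,400,300)])])
cv2.imwrite('pics/c1.png',P)
for d,n in((a,'s'),(b,'t')):
    hsv=cv2.cvtColor(d['img'],cv2.COLOR_RGB2HSV)
    for nm,lo,hi in(('red',(0,170,90),(5,255,255)),('green',(65,60,30),(95,255,140)),('yellow',(22,150,120),(30,255,255)),('blue',(105,60,50),(125,255,220))):
        m=cv2.inRange(hsv,lo,hi);k,l,st,c=cv2.connectedComponentsWithStats(m)
        print(n,nm,[(st[i].tolist(),c[i].round(1).tolist()) for i in range(1,k) if st[i,4]>25])
# tray from top
g=b['img'].astype(int).sum(2)
```

```text
s red []
s green [([305, 82, 64, 80, 807], [339.9, 110.0]), ([256, 135, 21, 16, 39], [265.6, 143.1]), ([350, 150, 12, 16, 53], [355.5, 157.3]), ([233, 154, 18, 15, 41], [241.6, 161.1]), ([341, 167, 7, 8, 26], [343.9, 169.4]), ([237, 168, 85, 36, 355], [276.3, 186.2])]
s yellow []
s blue []
t red [([185, 126, 5, 32, 122], [187.2, 143.9]), ([190, 127, 32, 2, 60], [205.1, 127.5])]
t green [([455, 80, 23, 22, 376], [466.2, 90.2]), ([442, 98, 10, 14, 43], [445.1, 105.8]), ([42, 139, 220, 104, 4551], [152.2, 186.2]), ([39, 230, 52, 12, 298], [64.6, 235.7])]
t yellow [([340, 225, 30, 28, 299], [354.8, 238.4])]
t blue []
```

View pics/c1.png

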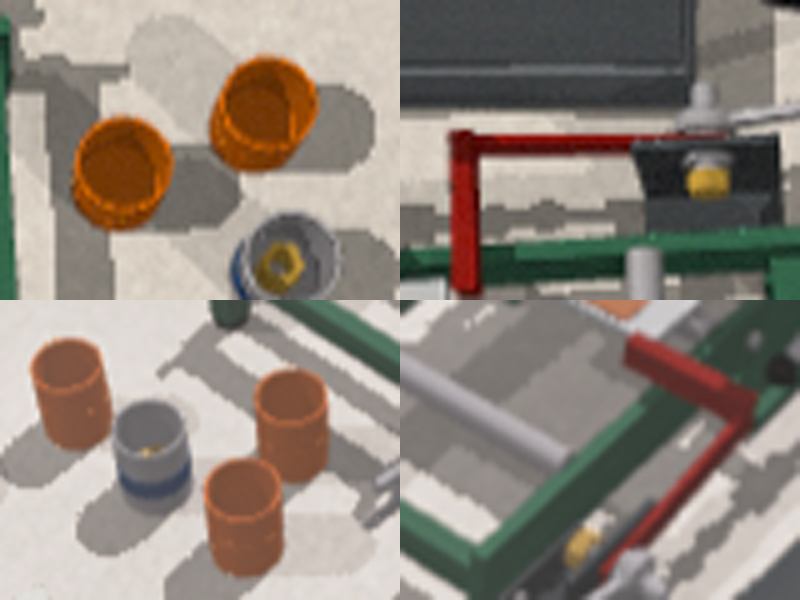

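The crops show the tin rim centre at about (313.4,193.6) in the top view, with nuts inside. The bolt head is at about (236.6,136), with the spanner to its right beyond the plate. Next I'll work out the positions.

```bash
python3 - <<'E'
from h import *
a=load('s1');b=load('t1')
f=lambda v:np.round(v,1)
print('tin rim top',f(onz(b,(313.4,193.6),80)),'scene',f(onz(a,(180+151/4,185+132/4),80)))
for n,u in(('o1',(279.8,174.5)),('o2',(308.2,160)),):print(n,f(onz(b,u,80)))
print('o3',f(onz(b,(314,225),80)), 'ink0',f(onz(b,(318,121),60)),'tape',f(onz(b,(354.8,238.4),15)),'knife',f(onz(b,(372,274),8)),f(onz(b,(411,216),8)))
hsv=cv2.cvtColor(b['img'],cv2.COLOR_RGB2HSV);m=cv2.inRange(hsv,(0,150,60),(6,255,255))
# red finger: top face
ys,xs=np.nonzero(m[120:162,180:192]);ys+=120;xs+=180
print('finger pix',xs.min(),xs.max(),ys.min(),ys.max());
k=cv2.inRange(hsv,(65,60,30),(95,255,255))
# far rail outer edge: topmost green pixel per column in 190..262
pts=[]
for x in range(194,262):
    y=np.nonzero(k[140:170,x])[0]
    if len(y): pts.append((x,y.min()+140-.5,y.max()+140+.5))
pts=np.array(pts);print(pts[::5].tolist())
W=np.array([onz(b,(p[0],p[1]),122)[:2] for p in pts]);
for _ in range(3):
    c=np.polyfit(W[:,1],W[:,0],1);r=W[:,0]-np.polyval(c,W[:,1]);W=W[abs(r)<max(3,1.5*r.std())]
print('rail x=',c,'rms',r.std(),'yaw',np.degrees(np.arctan(-c[0])))
print('finger',f(onz(b,(187,128),150)),f(onz(b,(187.5,157.5),150)), f(onz(b,(187.3,142.5),150)))
# bolt yellow
for d,n,w in((b,'t',(225,125,250,145)),(a,'s',(290,190,320,215))):
    h=cv2.cvtColor(d['img'],cv2.COLOR_RGB2HSV);mm=cv2.inRange(h,(14,110,60),(32,255,255))[w[1]:w[3],w[0]:w[2]]
    y,x=np.nonzero(mm);print(n,x.min()+w[0],x.max()+w[0],y.min()+w[1],y.max()+w[1],x.mean()+w[0],y.mean()+w[1]);
    if n=='t': rt=ray(d,(x.mean()+w[0],y.mean()+w[1])); print(f(onz(d,(x.mean()+w[0],y.mean()+w[1]),108)))
    else: rs=ray(d,(x.mean()+w[0],y.mean()+w[1])); print(f(onz(d,(x.mean()+w[0],y.mean()+w[1]),108)))
print('bolt tri',tri([rt,rs]))
# tray rim outer corners
g=cv2.inRange(hsv,(0,0,200),(180,60,255))
for u in((359,118),(447,125),(442,201),(354,193)):print('tray',f(onz(b,u,35)))
E
python3 -c "
from h import *
b=load('t1');a=load('s1')
c=lambda d,x,y,w,h:cv2.resize(d['img'][y:y+h,x:x+w,::-1],(400,300),interpolation=cv2.INTER_CUBIC)
cv2.imwrite('pics/c2.png',np.vstack([np.hstack([c(b,345,110,108,81),c(b,345,150,108,81)]),np.hstack([c(b,225,120,28,21),c(a,280,190,40,30)])]))"
```

```text
tin rim top [466.3 -87.6  80. ] scene [477.7 -90.5  80. ]
o1 [525.1  13.4  80. ]
o2 [570.8 -74.4  80. ]
o3 [371.6 -87.   80. ] ink0 [ 703.9 -111.6   60. ] tape [ 334.4 -223.7   15. ] knife [ 225.2 -274.2    8. ] [ 405.4 -408.6    8. ]
finger pix 185 191 126 158
[[194.0, 148.5, 156.5], [199.0, 148.5, 156.5], [204.0, 147.5, 155.5], [209.0, 147.5, 155.5], [214.0, 147.5, 154.5], [219.0, 146.5, 154.5], [224.0, 146.5, 148.5], [229.0, 145.5, 154.5], [234.0, 145.5, 154.5], [239.0, 145.5, 153.5], [244.0, 144.5, 153.5], [249.0, 144.5, 159.5], [254.0, 145.5, 169.5]]
rail x= [-7.81424608e-02  6.16174933e+02] rms 1.0270710163482482 yaw 4.468153423419929
finger [649.8 288.9 150. ] [560.6 284.2 150. ] [605.6 286.4 150. ]
t 232 240 134 139 236.02 136.32
[637.6 146.9 108. ]
s 304 308 196 202 305.55 198.6
[638.2 142.9 108. ]
bolt tri (array([637.52820914, 146.05198127, 105.29230299]), [np.float64(1.320382802631434), np.float64(1.3203828026314264)])
tray [ 723.5 -250.4   35. ]
tray [ 700.5 -538.3   35. ]
tray [ 450.  -499.2   35. ]
tray [ 475.3 -222.4   35. ]
```

View pics/c2.png

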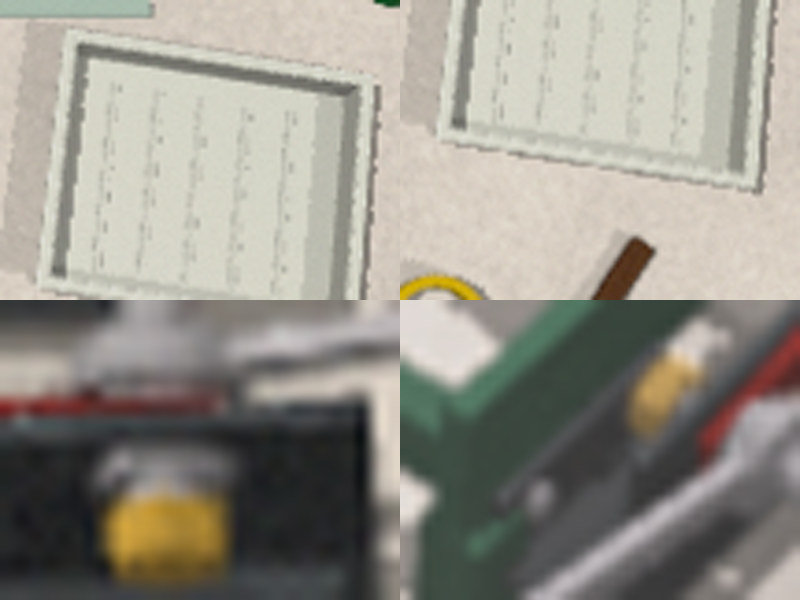

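```bash
cat >> h.py <<'E'
def down(az,pitch=0,tilt=None):
    # tool down, tool x (jaw) at azimuth az deg, then turn 'pitch' deg about the tool x
    a=np.radians(az);x=np.array([np.cos(a),np.sin(a),0]);z=np.array([0,0,-1.]);
    return Ro.from_matrix(np.c_[x,np.cross(z,x),z])*Ro.from_euler('x',pitch,degrees=True)
def rows(wps,g):
    for pos,Rm in wps:
        p,r=rel(pos,Rm);print([g,*np.round(p,3).tolist(),*np.round(r,3).tolist()])
E
python3 - <<'E'
from h import *
b=load('t1')
C=np.array([onz(b,u,35)[:2] for u in((363.4,118.1),(447,132.1),(442.2,201.3),(355.8,187.8))]);print(C.round(),C.mean(0).round(1),[np.linalg.norm(C[i]-C[i-1]).round() for i in range(4)])
rows([((174,600,300),down(74.5)),((240,590,380),down(65)),((340,540,380),down(45)),((430,450,380),down(30)),((480,330,380),down(15)),((500,200,370),down(0)),((490,60,350),down(-12)),((450,-88,320),down(-25))],1)
E
```

```text
[[ 723. -265.]
 [ 676. -536.]
 [ 449. -500.]
 [ 492. -229.]] [ 585.1 -382.4] [np.float64(234.0), np.float64(275.0), np.float64(230.0), np.float64(274.0)]
[1, -0.025, 0.007, -0.128, -0.0, 0.002, -0.001]
[1, -0.017, 0.073, -0.208, -0.0, 0.002, 0.164]
[1, -0.038, 0.183, -0.208, 0.0, 0.002, 0.514]
[1, -0.101, 0.293, -0.208, 0.0, 0.002, 0.775]
[1, -0.203, 0.374, -0.208, 0.001, 0.002, 1.037]
[1, -0.323, 0.428, -0.198, 0.001, 0.002, 1.299]
[1, -0.46, 0.456, -0.178, 0.001, 0.002, 1.508]
[1, -0.614, 0.457, -0.148, 0.001, 0.002, 1.735]
```

{"fn": "servo_tool", "kwargs": {"rows": [[1,-0.02,0.01,-0.06,0,0,0],[1,-0.025,0.01,-0.12,0,0,0],[1,-0.02,0.05,-0.18,0,0,0.16],[1,-0.02,0.1,-0.208,0,0,0.3],[1,-0.03,0.15,-0.208,0,0,0.45],[1,-0.06,0.21,-0.208,0,0,0.6],[1,-0.1,0.26,-0.208,0,0,0.75],[1,-0.14,0.31,-0.208,0,0,0.9],[1,-0.19,0.35,-0.208,0,0,1.05],[1,-0.25,0.38,-0.208,0,0,1.2],[1,-0.31,0.41,-0.2,0,0,1.35],[1,-0.37,0.43,-0.19,0,0,1.5]]}}

```text
clock: 1.6
ee_pos: [487.8, 171.3, 364.4]
eef_rot: [0.001, 0.995, -0.103, -0.0]
contact_force: [0.6, -0.5, -0.3]
finger_gap: 1.0
```

Run:
```python
from h import *
rows([((450,-88,300),down(-25))],1);s=sense();print(s['joint_positions'].round(3),s['ee_pos'])
```

```text
[1, 0.016, 0.262, 0.065, 0.002, 0.0, 0.23]
[ 0.119 -0.162  1.635 -0.002  1.669  0.325] [487.78056071 171.34652454 364.37883318]
```

{"fn": "servo_tool", "kwargs": {"rows": [[1,0.0,0.06,0.01,0,0,0.06],[1,0.0,0.12,0.03,0,0,0.12],[1,0.01,0.18,0.05,0,0,0.18],[1,0.016,0.24,0.065,0,0,0.23],[1,0.016,0.262,0.065,0,0,0.23],[1,0.016,0.262,0.065,0,0,0.23]]}}

```text
clock: 2.35
ee_pos: [449.3, -89.6, 299.2]
eef_rot: [0.001, 0.976, -0.218, -0.001]
contact_force: [0.1, -0.9, 0.1]
finger_gap: 1.002
```

Run:
```python
from h import *
d=shot('wrist','w1.png');s=sense();print(s['joint_positions'].round(3),s['ee_pos'])
for X in((468,-88,80),(475,-89,80)):print(proj(d,X))
```

```text
[-4.420e-01 -3.020e-01  1.865e+00 -1.000e-03  1.579e+00 -4.000e-03] [449.6110065  -88.59022858 299.52933222]
[[263.51329566 154.52576567]]
[[268.3220487  153.07966417]]
```

View pics/w1.png

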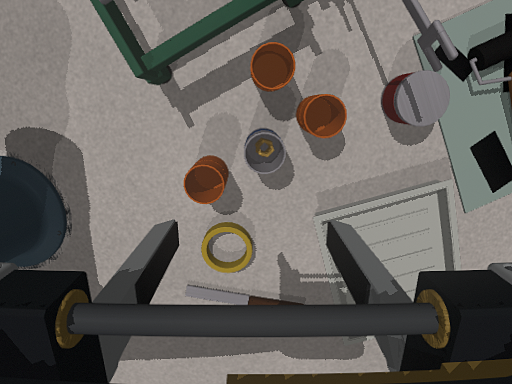

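The wrist view shows the blue tin's rim at about (265,148) with a nut inside, orange tins at (206,182), (322,116) and (272,66), and the tray at right.

Run:
```python
from h import *
d=load('w1');a=load('s1');b=load('t1')
hsv=cv2.cvtColor(d['img'],cv2.COLOR_RGB2HSV)
c=lambda d,x,y,w,h:cv2.resize(d['img'][y:y+h,x:x+w,::-1],(400,300),interpolation=cv2.INTER_CUBIC)
cv2.imwrite('pics/c3.png',np.hstack([c(d,235,118,64,48),c(a,195,200,48,36)]))
print(onz(d,(265,148),80),onz(d,(206,176),80))
print(proj(b,[(468,-88,80),(468,-88,0),(480,-88,80)]),proj(a,[(468,-88,80),(468,-88,0),(480,-88,80)]))
```

```text
[473.73216556 -80.47577669  80.        ] [380.02718508 -81.20326887  80.        ]
[[313.50506591 193.02899687]
 [309.86398446 196.866735  ]
 [313.4016276  189.11753294]] [[216.33342398 215.86440824]
 [218.88932336 230.75124357]
 [218.81289384 217.95460947]]
```

View pics/c3.png

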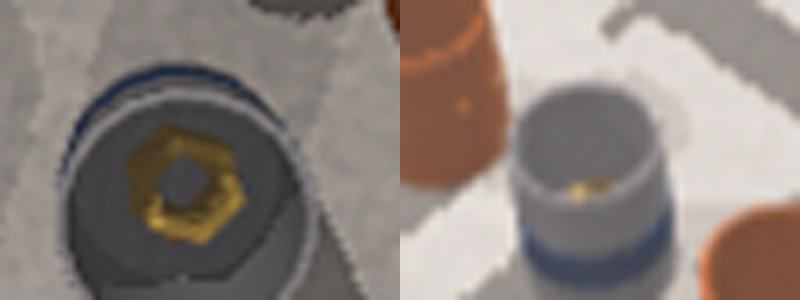

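The rim measures to a tin centre of about (471,-87), with the wrist and scene views agreeing to about 3 mm. Next is a small tilt to learn how joint 4 acts.

{"fn": "servo_tool", "kwargs": {"rows": [[0.4,0,0,0,0.18,0,0],[0.4,0,0,0,0.35,0,0],[0.4,0,0,0,0.35,0,0]]}}

```text
clock: 2.78
ee_pos: [449.0, -89.2, 298.8]
eef_rot: [-0.169, 0.961, -0.215, 0.037]
contact_force: [0.5, 0.9, 0.2]
finger_gap: 0.722
```

Run:
```python
from h import *
s=sense();print(s['joint_positions'].round(3),s['ee_pos'],s['finger_gap'])
p,R=tool();print(R.as_matrix().round(3))
```

```text
[-0.687 -0.332  1.923  0.337  1.638 -0.238] [449.02294436 -89.23527378 298.75705756] 0.7215731474330002
[[ 0.905 -0.401  0.143]
 [-0.426 -0.85   0.31 ]
 [-0.003 -0.341 -0.94 ]]
```

```bash
cat > kin.py <<'E'
from h import *
from scipy.optimize import least_squares
S=[([1.12489,.245759,1.558821,0,1.338701,-.174095],(174.256,625.617,171.584)),([.119,-.162,1.635,-.002,1.669,.325],(487.78,171.35,364.38)),
([-.442,-.302,1.865,-.001,1.579,-.004],(449.611,-88.59,299.529)),([-.687,-.332,1.923,.337,1.638,-.238],(449.02,-89.24,298.76))]
E_=lambda a,t:Ro.from_euler(a,t)
def fk(q,p):
    h,a1,L2,a3,L3,e0,e5,d6=p
    A=E_('z',q[0]);B=A*E_('y',q[1]);C=A*E_('y',q[1]+q[2]);D=C*E_('z',q[3]);F=D*E_('y',q[4]);
    P=np.array([0,0,h])+A.apply([a1,e0,0])+B.apply([0,0,L2])+C.apply([a3,0,L3])+D.apply([0,e5,0])+F.apply([0,0,d6])
    return P,F*E_('z',q[5]+np.pi)
E
python3 - <<'E'
from kin import *
p,R=tool();print((fk(S[3][0],np.ones(8))[1].inv()*R).magnitude())
f=lambda p:np.concatenate([fk(q,p)[0]-x for q,x in S])
r=least_squares(f,[300,0,400,0,400,0,112,200]);print(r.x.round(1),f(r.x).round(1),np.linalg.svd(r.jac)[1].round(3))
E
```

```text
0.0007558053139819355
[2.729e+02 4.000e-01 4.193e+02 6.550e+01 5.684e+02 1.117e+02 1.000e+00
 3.126e+02] [-0.1  0.   0.   0.  -0.2  0.   0.1  0.1 -0.  -0.1  0.  -0. ] [3.964 2.832 2.821 0.423 0.212 0.196 0.17  0.118]
```

```bash
cat >> kin.py <<'E'
K=np.array([272.9,.4,419.3,65.5,568.4,111.7,1.0,312.6])
LO=np.array([-3.13,-1.02,.13,-.95,.21,-2.74])+.04;HI=np.array([3.13,2.26,2.54,4.09,2.88,2.74])-.04
def ik(pos,R,q0):
    def f(q):
        P,Q=fk(q,K);return np.r_[(P-pos)/100,(Q.inv()*R).as_rotvec()]
    r=least_squares(f,np.clip(q0,LO+.01,HI-.01),bounds=(LO,HI));return r.x,np.linalg.norm(r.fun)
def wrist(q):
    P,Q=fk(q,K);return P-312.6*Q.as_matrix()[:,2]
E
python3 - <<'E'
from kin import *
tin=np.array([471,-87,54.])
for al in(30,40,):
  Rg=down(-25,-al);tcp=tin+19*Rg.as_matrix()[:,2]
  q,e=ik(tcp,Rg,[-.2,-.1,2.1,-.4,1.3,0]);print('grasp',al,tcp.round(),q.round(2),e.round(4),wrist(q).round())
  for az in(-60,-40,-20,0,20,40):
    for be in(117,):
      Rp=down(az,be-al);tp=np.array([560,-350,150])+19*Rp.as_matrix()[:,2]
      best=min((ik(tp,Rp,[j1,.3,1.6,j4,1.4,j6]) for j1 in(-1.2,-.6) for j4 in(1,1.8) for j6 in(-1,0,1)),key=lambda v:v[1])
      print(al,az,best[0].round(2),best[1].round(4),wrist(best[0]).round())
E
```

```text
grasp 30 [467. -96.  38.] [-0.13  0.22  1.95 -0.54  1.2   0.57] 0.0 [533.  46. 308.]
30 -60 [-1.21  0.58  1.81  1.41  1.64 -0.83] 0.0 [ 306. -497.  165.]
30 -40 [-1.16  0.74  1.53  1.22  1.88 -0.77] 0.0 [ 372. -575.  165.]
30 -20 [-1.08  0.9   1.25  1.06  2.13 -0.75] 0.0 [ 460. -626.  165.]
30 0 [-0.99  1.06  0.98  0.92  2.38 -0.78] 0.0 [ 560. -643.  165.]
30 20 [-0.88  1.2   0.72  0.72  2.62 -0.9 ] 0.0 [ 660. -626.  165.]
30 40 [-0.77  1.32  0.52  0.3   2.81 -1.28] 0.0 [ 748. -575.  165.]
grasp 40 [466. -98.  39.] [-0.05  0.31  1.9  -0.67  1.3   0.69] 0.0 [551.  84. 279.]
40 -60 [-1.2   0.48  1.82  1.3   1.53 -0.75] 0.0 [ 312. -493.  216.]
40 -40 [-1.15  0.65  1.56  1.11  1.78 -0.74] 0.0 [ 376. -569.  216.]
40 -20 [-1.08  0.82  1.28  0.95  2.03 -0.77] 0.0 [ 462. -619.  216.]
40 0 [-0.98  0.98  1.02  0.79  2.27 -0.84] 0.0 [ 560. -636.  216.]
40 20 [-0.88  1.12  0.77  0.58  2.5  -1.01] 0.0 [ 658. -619.  216.]
40 40 [-0.77  1.22  0.6   0.21  2.66 -1.36] 0.0 [ 744. -569.  216.]
```

Run:
```python
from kin import *
d=load('w1');R0=down(-25);print('cam in tool',R0.inv().apply(-d['R'].T@d['t'].ravel()-[449.6,-88.6,299.5]).round())
tin=np.array([471,-87,55.]);Rg=down(-25,-35);z=Rg.as_matrix()[:,2];tcp=tin+19*z
rows([(tcp-150*z,down(-25,0)),(tcp-130*z,Rg),(tcp-60*z,Rg),(tcp,Rg)],.6)
```

```text
cam in tool [   1.  -79. -212.]
[0.6, 0.019, -0.035, 0.158, -0.348, 0.002, -0.004]
[0.6, 0.019, -0.018, 0.169, -0.959, 0.003, -0.004]
[0.6, 0.019, 0.039, 0.209, -0.959, 0.003, -0.004]
[0.6, 0.02, 0.088, 0.244, -0.959, 0.003, -0.004]
```

{"fn": "servo_tool", "kwargs": {"rows": [[0.6,0.005,-0.02,0.03,-0.18,0,0],[0.6,0.01,-0.03,0.06,-0.36,0,0],[0.6,0.015,-0.03,0.09,-0.54,0,0],[0.6,0.02,-0.03,0.12,-0.72,0,0],[0.6,0.02,-0.025,0.15,-0.9,0,0],[0.6,0.02,-0.018,0.169,-0.959,0,0],[0.6,0.02,-0.018,0.169,-0.959,0,0],[0.6,0.02,-0.018,0.169,-0.959,0,0]]}}

```text
clock: 3.78
ee_pos: [499.8, -29.3, 147.7]
eef_rot: [0.293, 0.931, -0.208, -0.065]
contact_force: [0.4, -0.7, 0.5]
finger_gap: 0.802
```

Run:
```python
from kin import *
s=sense();print(s['joint_positions'].round(3))
tin=np.array([471,-87,55.]);Rg=down(-25,-35);z=Rg.as_matrix()[:,2];tcp=tin+19*z
rows([(tcp-130*z,Rg),(tcp-60*z,Rg),(tcp,Rg)],.6)
d=shot('wrist','w2.png')
uv=proj(d,[(471,-87,80),(471+30,-87,80),(471-30,-87,80),(471,-57,80),(471,-117,80),*[tuple(tcp-19*z+g*Rg.as_matrix()[:,0]) for g in(-37,37)]]);print(uv.round())
im=d['img'][:,:,::-1].copy()
th=np.linspace(0,6.28,40);cv2.polylines(im,[proj(d,[(471+30*np.cos(t),-87+30*np.sin(t),80) for t in th]).round().astype(int)],True,(0,255,0),1)
cv2.imwrite('pics/w2.png',im)
```

```text
[ 0.035  0.194  1.774 -0.536  1.494  0.605]
[0.6, -0.002, -0.0, 0.002, -0.002, 0.001, -0.002]
[0.6, -0.002, -0.0, 0.072, -0.002, 0.001, -0.002]
[0.6, -0.002, -0.0, 0.132, -0.002, 0.001, -0.002]
[[250. 197.]
 [277. 189.]
 [224. 204.]
 [236. 179.]
 [261. 212.]
 [216. 179.]
 [284. 179.]]
```

View pics/w2.png

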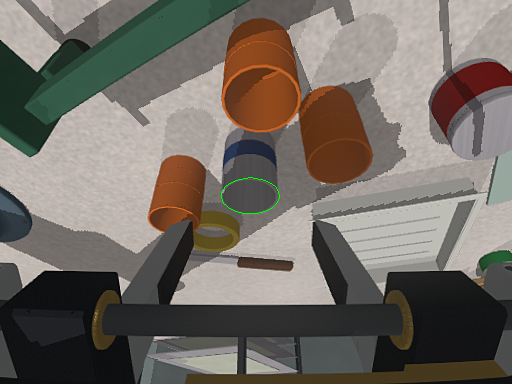

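The drawn rim coincides with the tin's mouth at (250,197), so the position is confirmed. Now descend and grip.

{"fn": "servo_tool", "kwargs": {"rows": [[0.6,-0.002,0,0.05,0,0,0],[0.6,-0.002,0,0.09,0,0,0],[0.6,-0.002,0,0.12,0,0,0],[0.6,-0.002,0,0.132,0,0,0],[0.6,-0.002,0,0.132,0,0,0],[-0.2,-0.002,0,0.132,0,0,0],[-0.2,-0.002,0,0.132,0,0,0],[-0.2,-0.002,0,0.132,0,0,0],[-0.2,-0.002,0,0.132,0,0,0]], "squeeze": 30}}

```text
clock: 4.95
ee_pos: [467.0, -97.3, 40.8]
eef_rot: [0.293, 0.931, -0.208, -0.064]
contact_force: [-0.1, 2.2, 5.3]
finger_gap: 0.606
```

Run:
```python
from kin import *
s=sense();print(s['joint_positions'].round(3),s['ee_pos'],s['finger_gap'])
tin=np.array([471,-87,55.]);Rg=down(-25,-35)
def W(g,az,p):
    R=down(az,p);return (np.array(g,float)+19*R.as_matrix()[:,2],R)
w=[W((471,-87,110),-25,-35),W((490,-130,200),-29,-35),W((520,-190,240),-35,-28),W((540,-240,240),-41,-10),W((570,-300,220),-48,8),W((590,-340,190),-55,25)]
rows(w,-.2)
q=s['joint_positions']
for a in w+[W((600,-350,170),-55,40),W((600,-350,130),-55,83)]:
    q,e=ik(a[0],a[1],q);print(q.round(2),round(e,4),wrist(q).round())
```

```text
[-0.088  0.259  1.925 -0.602  1.252  0.633] [466.96471743 -97.26677228  40.80722866] 0.6060573186767764
[-0.2, -0.0, 0.031, -0.044, -0.002, -0.001, -0.004]
[-0.2, 0.034, 0.107, -0.1, -0.002, -0.041, 0.053]
[-0.2, 0.086, 0.162, -0.109, 0.12, -0.092, 0.145]
[-0.2, 0.126, 0.186, -0.09, 0.431, -0.109, 0.256]
[-0.2, 0.181, 0.204, -0.053, 0.738, -0.098, 0.396]
[-0.2, 0.219, 0.207, -0.016, 1.02, -0.05, 0.542]
[-0.09  0.17  1.91 -0.59  1.34  0.57] 0.0 [542.  66. 351.]
[-0.17  0.11  1.8  -0.57  1.48  0.46] 0.0 [572.  17. 441.]
[-0.32  0.13  1.67 -0.47  1.51  0.36] 0.0 [599. -77. 499.]
[-0.52  0.11  1.63 -0.17  1.44  0.22] 0.0 [ 573. -202.  529.]
[-0.72  0.18  1.58  0.14  1.36  0.08] 0.0 [ 540. -327.  511.]
[-0.88  0.24  1.61  0.46  1.28 -0.05] 0.0 [ 488. -411.  456.]
[-0.98  0.31  1.65  0.73  1.28 -0.27] 0.0 [ 445. -458.  395.]
[-1.14  0.65  1.68  1.36  1.61 -0.78] 0.0 [ 361. -517.  166.]
```

{"fn": "servo_tool", "kwargs": {"rows": [[-0.2,0,0.031,-0.044,0,0,0],[-0.2,0.02,0.07,-0.075,0,-0.02,0.03],[-0.2,0.034,0.107,-0.1,0,-0.04,0.053],[-0.2,0.06,0.135,-0.107,0.06,-0.065,0.1],[-0.2,0.086,0.162,-0.109,0.12,-0.092,0.145],[-0.2,0.106,0.175,-0.1,0.28,-0.1,0.2],[-0.2,0.126,0.186,-0.09,0.431,-0.109,0.256],[-0.2,0.153,0.195,-0.072,0.58,-0.104,0.326],[-0.2,0.181,0.204,-0.053,0.738,-0.098,0.396],[-0.2,0.2,0.206,-0.035,0.88,-0.075,0.47],[-0.2,0.219,0.207,-0.016,1.02,-0.05,0.542],[-0.2,0.219,0.207,-0.016,1.02,-0.05,0.542]]}}

```text
clock: 6.45
ee_pos: [593.3, -336.7, 168.3]
eef_rot: [-0.193, 0.865, -0.453, 0.097]
contact_force: [-0.1, 0.3, -4.3]
finger_gap: 0.604
```

```bash
cat >> kin.py <<'E'
def W(g,az,p):
    R=down(az,p);return (np.array(g,float)+19*R.as_matrix()[:,2],R)
E
python3 - <<'E'
from kin import *
s=sense();print(s['joint_positions'].round(3),s['ee_pos'],s['finger_gap'],s['contact_force'])
d=shot('scene','s2.png')
rows([W((600,-350,p[0]),-55,p[1]) for p in((175,40),(155,55),(140,70),(130,80),(130,88))],-.2)
E
```

```text
[-0.882  0.248  1.617  0.454  1.277 -0.05 ] [ 593.30938375 -336.65681235  168.32011238] 0.6038129040415884 [-0.08415142  0.29940308 -4.28510497]
[-0.2, 0.015, -0.004, 0.012, 0.264, 0.003, -0.003]
[-0.2, 0.015, 0.0, 0.029, 0.526, 0.003, -0.004]
[-0.2, 0.015, 0.003, 0.039, 0.787, 0.002, -0.004]
[-0.2, 0.015, 0.005, 0.046, 0.962, 0.002, -0.004]
[-0.2, 0.015, 0.003, 0.044, 1.102, 0.002, -0.004]
```

View pics/s2.png

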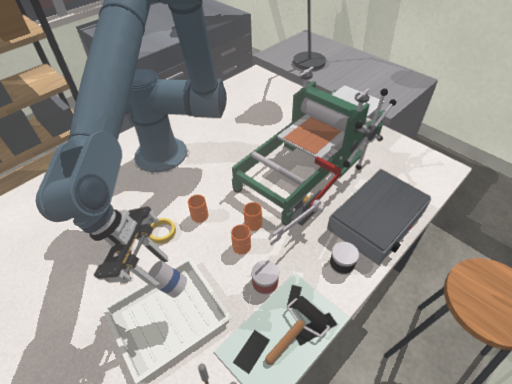

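The tin, at about (168,275) and tilted about 60 degrees, is held over the tray with the nuts still in it. Now pour.

{"fn": "servo_tool", "kwargs": {"rows": [[-0.2,0.015,-0.004,0.006,0.17,0,0],[-0.2,0.015,-0.003,0.018,0.35,0,0],[-0.2,0.015,0.0,0.029,0.52,0,0],[-0.2,0.015,0.002,0.035,0.7,0,0],[-0.2,0.015,0.003,0.042,0.86,0,0],[-0.2,0.015,0.005,0.046,0.96,0,0],[-0.2,0.015,0.003,0.044,1.1,0,0],[-0.2,0.015,0.003,0.044,1.1,0,0],[-0.2,0.015,0.003,0.044,1.1,0,0],[-0.2,0.015,0.003,0.044,1.1,0,0],[-0.2,0.015,0.003,0.044,1.1,0,0],[-0.2,0.015,0.003,0.044,1.1,0,0]]}}

```text
clock: 8.0
ee_pos: [616.2, -339.0, 129.7]
eef_rot: [-0.616, 0.638, -0.334, 0.32]
contact_force: [0.4, -0.7, -0.4]
finger_gap: 0.394
```

Run:
```python
from kin import *
s=sense();print(s['joint_positions'].round(3),s['ee_pos'],s['finger_gap'],s['contact_force'])
a=shot('scene','s3.png');b=shot('top','t3.png');w=shot('wrist','w3.png')
c=lambda d,x,y,w,h:cv2.resize(d['img'][y:y+h,x:x+w,::-1],(400,300),interpolation=cv2.INTER_CUBIC)
cv2.imwrite('pics/c4.png',np.vstack([np.hstack([c(a,80,210,180,135),c(b,340,100,128,96)]),np.hstack([c(w,0,0,512,384),c(w,150,200,200,150)])]))
```

```text
[-1.143  0.701  1.667  1.414  1.671 -0.805] [ 616.15702793 -339.02320838  129.7016111 ] 0.3937696685524403 [ 0.38706093 -0.65380533 -0.39676038]
```

View pics/c4.png

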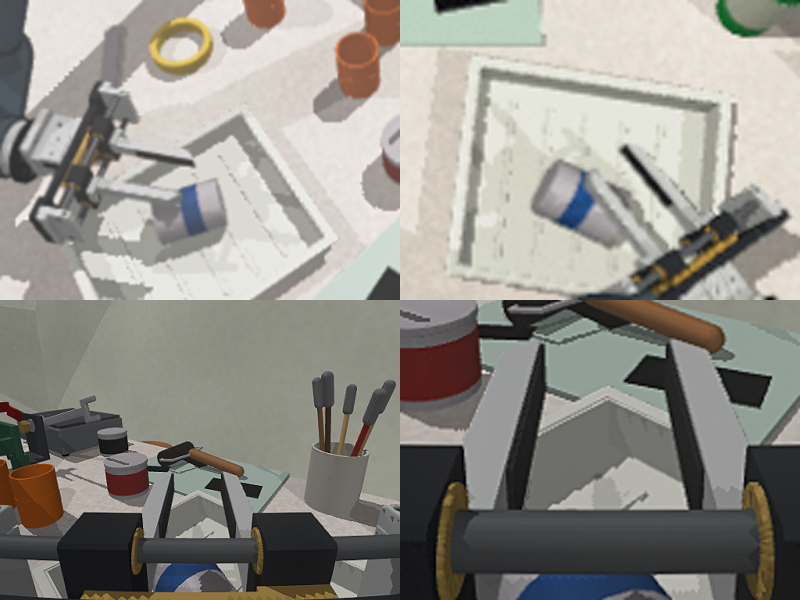

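The composite shows that the tin slipped out while pouring. It now lies on its side in the tray, with its band end at about (575,195) in the top-right panel, and the nuts are not visible. I'll move clear and look at the tray from above.

Run:
```python
from kin import *
w=[W((600,-350,170),-55,75),W((590,-350,260),-50,40),W((560,-360,330),-40,0)]
rows(w,.2);q=sense()['joint_positions']
for a in w: q,e=ik(*a,q);print(q.round(2),round(e,4),wrist(q).round())
```

```text
[0.2, -0.0, -0.036, -0.002, -0.225, -0.0, -0.004]
[0.2, -0.007, -0.116, -0.02, -0.836, -0.08, -0.044]
[0.2, -0.016, -0.18, -0.065, -1.525, -0.198, -0.212]
[-1.13  0.51  1.7   1.26  1.54 -0.66] 0.0 [ 368. -513.  246.]
[-0.99  0.24  1.56  0.7   1.46 -0.24] 0.0 [ 445. -471.  485.]
[-0.74  0.21  1.35  0.    1.58 -0.04] 0.0 [ 560. -360.  624.]
```

{"fn": "servo_tool", "kwargs": {"rows": [[-0.2,0,-0.036,-0.002,-0.1,0,0],[-0.2,0,-0.06,-0.005,-0.28,-0.01,-0.01],[0.2,0,-0.09,-0.01,-0.46,-0.03,-0.02],[0.2,-0.005,-0.11,-0.015,-0.64,-0.06,-0.03],[0.2,-0.007,-0.116,-0.02,-0.82,-0.08,-0.044],[0.2,-0.01,-0.135,-0.035,-1.0,-0.11,-0.08],[0.2,-0.012,-0.15,-0.045,-1.18,-0.14,-0.12],[0.2,-0.014,-0.165,-0.055,-1.36,-0.17,-0.17],[0.2,-0.016,-0.18,-0.065,-1.525,-0.2,-0.21],[0.2,-0.016,-0.18,-0.065,-1.525,-0.2,-0.21],[0.2,-0.016,-0.18,-0.065,-1.525,-0.2,-0.21]]}}

```text
clock: 9.52
ee_pos: [558.9, -359.8, 310.0]
eef_rot: [-0.002, 0.939, -0.343, -0.002]
contact_force: [0.5, -1.0, 0.2]
finger_gap: 0.603
```

Run:
```python
from kin import *
s=sense();print(s['ee_pos'],s['clock'])
a=shot('scene','s4.png');b=shot('top','t4.png');w=shot('wrist','w4.png')
c=lambda d,x,y,w,h,W,H:cv2.resize(d['img'][y:y+h,x:x+w,::-1],(W,H),interpolation=cv2.INTER_CUBIC)
cv2.imwrite('pics/c5.png',np.hstack([c(w,0,0,512,384,480,360),np.vstack([c(a,95,250,144,81,320,180),c(b,340,100,128,72,320,180)])]))
```

```text
[ 558.90982831 -359.79794571  309.98141769] 9.525
```

View pics/c5.png

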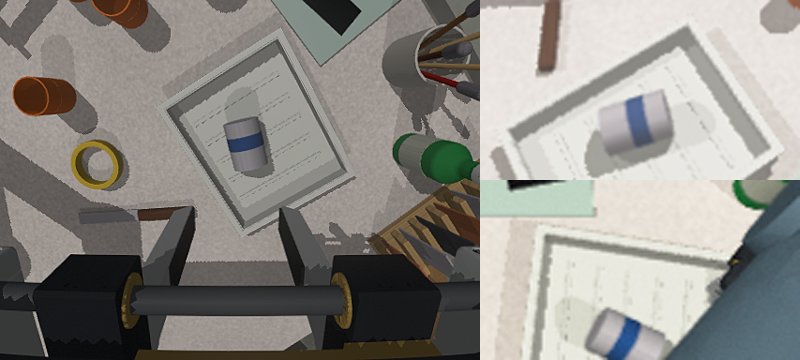

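The wrist view shows the tin lying in the tray, with its floor end at about (240,122), blue band at (244,143) and mouth end at (249,167) in the panel. No nuts lie outside, so they are still inside it. I'll measure its axis.

Run:
```python
from kin import *
w=load('w4');a=load('s4');k=512/480
f=lambda u:onz(w,(u[0]*k,u[1]*k),34).round(1)
B,M=f((240.5,123)),f((249,167));print('floor end',B,'mouth',M,np.linalg.norm(B-M),'az mouth dir',np.degrees(np.arctan2(*(M-B)[1::-1])))
for d,n in((w,'w'),(a,'s')):
    h=cv2.cvtColor(d['img'],cv2.COLOR_RGB2HSV);m=cv2.inRange(h,(105,90,40),(125,255,255))
    kk,l,st,c=cv2.connectedComponentsWithStats(m);i=1+np.argmax(st[1:,4]);y,x=np.nonzero(l==i)
    p=np.c_[x,y].astype(np.float32);r=cv2.minAreaRect(p);print(n,st[i],c[i],r,[onz(d,q,34)[:2].round(1).tolist() for q in cv2.boxPoints(r)],'ctr@60',onz(d,c[i],60).round(1),'ctr@34',onz(d,c[i],34).round(1))
```

```text
floor end [ 587. -335.   34.] mouth [ 549.9 -402.5   34. ] 77.02376256714548 az mouth dir -118.79449894234503
w [242 141  39  21 507] [261.66074951 152.27218935] ((261.5578308105469, 152.31536865234375), (15.179937362670898, 36.65467834472656), 77.125) [[551.4, -341.6], [603.0, -368.0], [592.4, -389.8], [540.0, -363.2]] ctr@60 [ 574.1 -362.2   60. ] ctr@34 [ 572.  -365.7   34. ]
s [161 294   9  15  99] [165.02020202 301.27272727] ((164.88800048828125, 301.38397216796875), (14.48972225189209, 6.797647476196289), 79.69515228271484) [[538.2, -361.7], [548.6, -346.2], [588.3, -365.7], [578.1, -380.7]] ctr@60 [ 577.6 -366.3   60. ] ctr@34 [ 563.6 -363.3   34. ]
```

Run:
```python
from kin import *
G=np.array([566,-374,34.]);R=down(-28,52);z=R.as_matrix()[:,2]
w=[W((560,-380,200),-30,20),W(G-100*z,-28,52),W(G-50*z,-28,52),W(G,-28,52)]
rows(w,1);q=sense()['joint_positions']
for a in w+[W((585,-350,120),-28,60),W((585,-350,140),-28,95),W((585,-350,140),-28,100),W((560,-330,220),-28,52),W((480,-220,220),-50,-20),W((440,-170,120),-50,-38),W((440,-170,48),-50,-38)]: q,e=ik(*a,q);print(a[0].round(),q.round(2),round(e,4),wrist(q).round())
```

```text
[1, 0.013, 0.008, 0.128, 0.346, -0.026, -0.176]
[1, 0.029, 0.068, 0.226, 0.902, -0.092, -0.2]
[1, 0.021, 0.03, 0.257, 0.902, -0.092, -0.2]
[1, 0.013, -0.009, 0.288, 0.902, -0.092, -0.2]
[ 563. -374.  182.] [-0.91  0.35  1.45  0.32  1.48 -0.43] 0.0 [ 510. -467.  476.]
[ 536. -430.   84.] [-1.14  0.74  1.29  0.69  1.73 -0.76] 0.0 [ 420. -648.  276.]
[ 555. -396.   53.] [-1.1   0.74  1.35  0.71  1.66 -0.77] 0.0 [ 439. -613.  246.]
[ 573. -361.   22.] [-1.05  0.75  1.39  0.73  1.59 -0.78] 0.0 [ 457. -578.  215.]
[ 593. -335.  110.] [-1.04  0.68  1.39  0.84  1.73 -0.72] 0.0 [ 466. -575.  267.]
[ 594. -333.  142.] [-1.09  0.95  1.29  1.24  2.09 -0.73] 0.0 [ 448. -608.  114.]
[ 594. -333.  143.] [-1.08  0.99  1.28  1.31  2.13 -0.72] 0.0 [ 449. -605.   89.]
[ 567. -317.  208.] [-1.03  0.43  1.48  0.76  1.75 -0.61] 0.0 [ 451. -534.  401.]
[ 475. -224.  202.] [-0.47  0.07  1.73 -0.32  1.48  0.46] 0.0 [ 557. -155.  496.]
[ 431. -178.  105.] [-0.29  0.24  1.82 -0.54  1.49  0.74] 0.0 [578. -54. 351.]
[ 431. -178.   33.] [-0.29  0.36  1.84 -0.55  1.38  0.81] 0.0 [578. -54. 279.]
```

{"fn": "servo_tool", "kwargs": {"rows": [[1,0.01,0.008,0.06,0.18,-0.02,-0.08],[1,0.013,0.01,0.12,0.35,-0.03,-0.17],[1,0.02,0.03,0.17,0.53,-0.05,-0.18],[1,0.025,0.05,0.2,0.71,-0.07,-0.19],[1,0.029,0.068,0.226,0.88,-0.09,-0.2],[1,0.029,0.068,0.226,0.9,-0.092,-0.2],[1,0.029,0.068,0.226,0.902,-0.092,-0.2],[1,0.026,0.05,0.24,0.902,-0.092,-0.2],[1,0.021,0.03,0.257,0.902,-0.092,-0.2],[1,0.017,0.01,0.272,0.902,-0.092,-0.2],[1,0.013,-0.009,0.288,0.902,-0.092,-0.2],[1,0.013,-0.009,0.288,0.902,-0.092,-0.2]]}}

```text
clock: 11.18
ee_pos: [573.5, -357.6, 20.5]
eef_rot: [-0.426, 0.872, -0.217, 0.104]
contact_force: [-0.1, -0.7, -0.2]
finger_gap: 1.002
```

Run:
```python
from kin import *
s=sense();print(s['ee_pos'],s['clock'],s['contact_force'],s['finger_gap'])
w=load('w4');d=shot('wrist','w5.png')
h=cv2.cvtColor(d['img'],cv2.COLOR_RGB2HSV);m=cv2.inRange(h,(105,90,30),(125,255,255));y,x=np.nonzero(m);print(x.min(),x.max(),y.min(),y.max())
print(proj(d,[(575,-363,64),(575-26,-363+14,34),(575+26,-363-14,34)]).round())
rows([W((566,-374,34),-28,52)],-1)
```

```text
[ 573.46137619 -357.61560501   20.53048922] 11.175 [-0.07204929 -0.73130358 -0.17989381] 1.0020382529973433
211 299 171 218
[[258. 185.]
 [214. 211.]
 [300. 212.]]
[-1, 0.0, 0.0, -0.002, -0.001, 0.002, 0.0]
```

{"fn": "servo_tool", "kwargs": {"rows": [[-1,0,0,0,0,0,0],[-1,0,0,0,0,0,0],[-1,0,0,0,0,0,0],[-1,0,0,0,0,0,0],[-1,0,0,0,0,0,0],[-1,0,0,0,0,0,0]], "squeeze": 55}}

```text
clock: 11.98
ee_pos: [573.5, -359.7, 21.5]
eef_rot: [-0.426, 0.872, -0.217, 0.105]
contact_force: [0.6, 0.2, -0.3]
finger_gap: 0.592
```

Run:
```python
from kin import *
s=sense();print(s['ee_pos'],s['clock'],s['contact_force'],s['finger_gap'])
rows([W((573,-362,100),-28,52),W((585,-350,140),-28,52),W((585,-350,140),-28,70),W((585,-350,140),-28,86)],-1)
```

```text
[ 573.49815958 -359.66742424   21.45974444] 11.975 [ 0.64712364  0.22797725 -0.26507445] 0.5921312551758641
[-1, 0.001, -0.06, -0.031, -0.0, 0.002, 0.0]
[-1, 0.006, -0.102, -0.043, -0.0, 0.002, 0.0]
[-1, 0.006, -0.108, -0.044, 0.314, 0.002, 0.0]
[-1, 0.006, -0.113, -0.046, 0.593, 0.002, -0.0]
```

{"fn": "servo_tool", "kwargs": {"rows": [[-1,0,-0.02,-0.01,0,0,0],[-1,0,-0.04,-0.02,0,0,0],[-1,0,-0.06,-0.03,0,0,0],[-1,0.003,-0.08,-0.037,0,0,0],[-1,0.006,-0.1,-0.043,0,0,0],[-1,0.006,-0.102,-0.043,0,0,0]]}}

```text
clock: 12.72
ee_pos: [593.4, -337.2, 130.5]
eef_rot: [-0.425, 0.873, -0.216, 0.106]
contact_force: [-0.2, -1.1, -3.1]
finger_gap: 0.577
```

{"fn": "servo_tool", "kwargs": {"rows": [[-1,0,0,0,0.08,0,0],[-1,0,-0.001,0,0.16,0,0],[-1,0,-0.003,-0.001,0.24,0,0],[-1,0,-0.006,-0.001,0.32,0,0],[-1,0,-0.008,-0.002,0.4,0,0],[-1,0,-0.01,-0.003,0.48,0,0],[-1,0,-0.011,-0.003,0.54,0,0],[-1,0,-0.011,-0.003,0.6,0,0],[-1,0,-0.011,-0.003,0.6,0,0],[-1,0,-0.011,-0.003,0.6,0,0],[-1,0,-0.011,-0.003,0.6,0,0]]}}

```text
clock: 14.1
ee_pos: [595.7, -333.6, 141.8]
eef_rot: [-0.663, 0.709, -0.174, 0.166]
contact_force: [0.2, -0.7, -0.8]
finger_gap: 0.568
```

Run:
```python
from kin import *
s=sense();print(s['ee_pos'],s['clock'],s['contact_force'],s['finger_gap'],s['joint_positions'].round(2))
for n in('scene','top','wrist'):
    d=shot(n,n[0]+'6.png');h=cv2.cvtColor(d['img'],cv2.COLOR_RGB2HSV)
    m=cv2.inRange(h,(17,100,70),(32,255,255));k,l,st,c=cv2.connectedComponentsWithStats(m)
    print(n,[(c[i].round().tolist(),int(st[i,4])) for i in range(1,k) if st[i,4]>8])
    m=cv2.inRange(h,(105,90,40),(125,255,255));k,l,st,c=cv2.connectedComponentsWithStats(m);print('  blue',[(c[i].round().tolist(),int(st[i,4])) for i in range(1,k) if st[i,4]>30])
```

```text
[ 595.68549454 -333.55320779  141.83773559] 14.1 [ 0.18572804 -0.73066797 -0.79932887] 0.5683392770186622 [-1.08  0.87  1.31  1.14  2.01 -0.73]
scene [([306.0, 199.0], 26), ([161.0, 230.0], 323), ([105.0, 297.0], 60), ([151.0, 313.0], 35), ([141.0, 315.0], 15), ([138.0, 321.0], 13)]
  blue [([163.0, 283.0], 91)]
top [([419.0, 61.0], 59), ([436.0, 58.0], 22), ([493.0, 100.0], 1597), ([236.0, 136.0], 49), ([453.0, 166.0], 100), ([412.0, 173.0], 88), ([442.0, 182.0], 9)]
  blue [([405.0, 151.0], 114)]
wrist [([166.0, 145.0], 85), ([143.0, 321.0], 630), ([361.0, 321.0], 657), ([321.0, 376.0], 4095)]
  blue [([251.0, 195.0], 1965)]
```

Run:
```python
from kin import *
for n in('w5','w6'):
    d=load(n);h=cv2.cvtColor(d['img'],cv2.COLOR_RGB2HSV);m=cv2.inRange(h,(105,90,30),(125,255,255));k,l,st,c=cv2.connectedComponentsWithStats(m);i=1+np.argmax(st[1:,4]);y,x=np.nonzero(l==i);print(n,st[i],c[i],[int(y[x==v].min()) for v in np.linspace(x.min()+5,x.max()-5,5).astype(int)],[int(y[x==v].max()) for v in np.linspace(x.min()+5,x.max()-5,5).astype(int)])
w,s=load('w6'),load('s6');c=lambda d,x,y,w,h,W,H:cv2.resize(d['img'][y:y+h,x:x+w,::-1],(W,H),interpolation=cv2.INTER_CUBIC)
cv2.imwrite('pics/c6.png',np.hstack([c(w,150,120,220,165,440,330),c(s,90,240,120,110,360,330)]))
```

```text
w5 [ 211  171   89   48 2393] [254.02841621 190.43418303] [187, 175, 171, 174, 187] [212, 203, 200, 201, 210]
w6 [ 209  178   86   44 1965] [251.47277354 195.2351145 ] [195, 182, 178, 181, 194] [215, 205, 202, 204, 214]
```

View pics/c6.png

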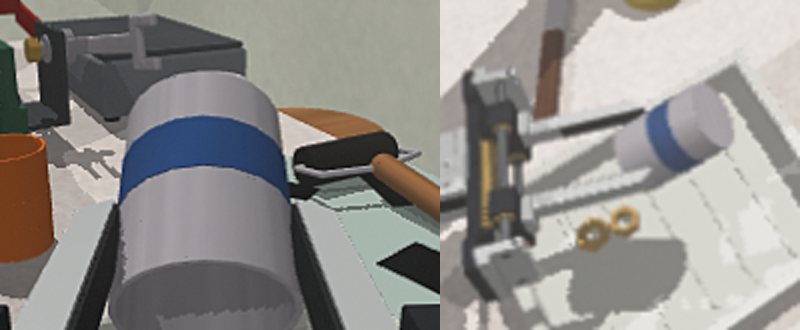

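The left panel shows the tin still held, with its floor and band tilted up. The right panel shows two nuts in the tray at about scene (152,313) and (141,318). I need to find the third one.

Run:
```python
from kin import *
for n in('s6','t6','w6'):
    d=load(n);h=cv2.cvtColor(d['img'],cv2.COLOR_RGB2HSV);m=cv2.inRange(h,(14,80,40),(34,255,255));k,l,st,c=cv2.connectedComponentsWithStats(m)
    for i in range(1,k):
        if st[i,4]>5:
            X=onz(d,c[i],12)
            if n=='w6' or (440<X[0]<730 and -550<X[1]<-210): print(n,st[i].tolist(),c[i].round(1),X[:2].round())
d=load('t6');print(cv2.cvtColor(d['img'],cv2.COLOR_RGB2GRAY)[164:182,402:422])
h=cv2.cvtColor(d['img'],cv2.COLOR_RGB2HSV);m=cv2.inRange(h,(14,80,40),(34,255,255));print('\n'.join(''.join('#' if v else '.' for v in r) for r in m[160:185,400:425]))
```

```text
s6 [136, 309, 20, 15, 119] [145.1 315.8] [ 548. -424.]
t6 [443, 161, 6, 3, 10] [445.5 161.9] [ 582. -534.]
t6 [403, 167, 19, 12, 101] [411.9 172.7] [ 546. -420.]
t6 [440, 180, 6, 9, 18] [442.4 183.4] [ 511. -517.]
t6 [433, 184, 5, 3, 11] [435.1 184.8] [ 506. -493.]
w6 [162, 138, 9, 13, 94] [166.2 144.4] [744. 634.]
w6 [294, 174, 3, 4, 6] [295.3 175.5] [939.  86.]
w6 [302, 174, 13, 6, 29] [307.1 176.4] [961.  66.]
w6 [314, 179, 25, 10, 118] [325.1 183.5] [964.   2.]
w6 [307, 181, 5, 3, 7] [308.9 181.7] [938.  30.]
w6 [155, 186, 6, 1, 6] [157.5 186. ] [616. 161.]
w6 [338, 196, 9, 8, 26] [342.1 199. ] [928. -92.]
w6 [336, 199, 59, 48, 369] [365.4 221.6] [ 889. -190.]
w6 [346, 207, 4, 4, 10] [347.2 208.3] [ 903. -132.]
w6 [371, 218, 15, 12, 47] [378.3 223. ] [ 904. -204.]
w6 [386, 227, 13, 10, 37] [392.6 231.6] [ 899. -237.]
w6 [394, 233, 10, 14, 43] [398.6 240.3] [ 883. -261.]
w6 [135, 290, 22, 61, 690] [143.4 320.7] [ 516. -254.]
w6 [348, 290, 22, 61, 696] [360.9 320.6] [ 708. -354.]
w6 [137, 362, 329, 22, 4169] [320.7 375.9] [ 633. -384.]
[[209 199 155 116 129 145 170 190 206 204 204 
[... 1434 characters left out ...]
50  50  56  60  69  77  84  83  81  79
   76 104]]
.........................
.........................
.........................
.........................
.........................
.........................
.........................
.......##................
.....######..............
....###.####.............
....##...###.............
...###....#######........
...####...#########......
....##################...
....##################...
............###.#####....
............###..###.....
.............#######.....
.................#.......
.........................
.........................
.........................
.........................
.........................
.........................
```

{"fn": "servo_tool", "kwargs": {"rows": [[-1,0,-0.03,0.0,0.06,0,0],[-1,0,-0.06,0.01,0.12,0,0],[-1,0,-0.08,0.02,0.18,0,0],[-1,0,-0.08,0.03,0.22,0,0],[-1,0,-0.08,0.04,0.22,0,0],[-1,0,-0.08,0.04,0.22,0,0]]}}

```text
clock: 15.0
ee_pos: [616.6, -292.4, 218.0]
eef_rot: [0.737, -0.631, 0.155, -0.183]
contact_force: [0.1, -0.5, -1.4]
finger_gap: 0.563
```

Run:
```python
from kin import *
s=sense();print(s['ee_pos'],s['clock'],s['contact_force'],s['finger_gap'],s['joint_positions'].round(2))
for n in('scene','top','wrist'):
    d=shot(n,n[0]+'7.png');h=cv2.cvtColor(d['img'],cv2.COLOR_RGB2HSV)
    m=cv2.inRange(h,(14,80,40),(34,255,255));k,l,st,c=cv2.connectedComponentsWithStats(m)
    if n!='wrist':
     for i in range(1,k):
        X=onz(d,c[i],12)
        if st[i,4]>5 and 440<X[0]<730 and -550<X[1]<-210: print(n,st[i].tolist(),c[i].round(1),X[:2].round())
    else:
     m=cv2.inRange(h,(105,90,30),(125,255,255));k,l,st,c=cv2.connectedComponentsWithStats(m);i=1+np.argmax(st[1:,4]);print(st[i],c[i])
```

```text
[ 616.57595541 -292.39287195  217.98308078] 15.0 [ 0.08111612 -0.49262525 -1.42554976] 0.563489869808265 [-1.03  0.82  1.38  1.36  2.1  -0.65]
scene [121, 297, 4, 3, 6] [122.2 297.7] [ 455. -442.]
scene [118, 299, 3, 3, 6] [118.7 300.3] [ 455. -453.]
scene [136, 309, 20, 15, 103] [146.3 315.8] [ 550. -422.]
top [442, 146, 11, 22, 87] [446.6 155.9] [ 602. -539.]
top [434, 149, 5, 4, 13] [436.1 150.1] [ 622. -506.]
top [437, 153, 6, 11, 23] [439.4 158. ] [ 595. -515.]
top [403, 168, 26, 10, 144] [414.8 172.3] [ 547. -430.]
top [433, 170, 7, 5, 16] [435.9 171.8] [ 549. -499.]
[ 209  179   86   44 1943] [251.45599588 196.26865672]
```

All three nuts now show in the top view, as a 26-px-wide blob with about 3 × 48 px area near (547,-430). That is inside the tray, so I'll bring the tin upright.

Run:
```python
from kin import *
w=[W((600,-300,230),-30,88),W((585,-300,235),-31,78),W((570,-290,240),-33,68),W((555,-280,240),-34,58),W((540,-270,240),-36,48),W((525,-260,240),-38,38),W((510,-250,235),-40,28),W((500,-240,230),-42,18),W((490,-225,220),-44,8),W((480,-210,210),-46,-2),W((470,-195,200),-48,-12),W((460,-180,190),-50,-22)]
rows(w,-1);q=sense()['joint_positions']
for a in w: q,e=ik(*a,q)
print(q.round(2),e)
```

```text
[-1, -0.011, -0.01, 0.007, -0.189, 0.038, 0.002]
[-1, -0.024, -0.012, 0.0, -0.364, 0.055, 0.005]
[-1, -0.041, -0.014, 0.001, -0.538, 0.09, 0.014]
[-1, -0.059, -0.011, 0.001, -0.712, 0.106, 0.026]
[-1, -0.077, -0.009, 0.0, -0.886, 0.14, 0.046]
[-1, -0.094, -0.007, -0.0, -1.059, 0.171, 0.072]
[-1, -0.113, -0.0, -0.002, -1.232, 0.2, 0.105]
[-1, -0.127, 0.006, -0.002, -1.404, 0.226, 0.144]
[-1, -0.143, 0.018, 0.002, -1.574, 0.249, 0.19]
[-1, -0.16, 0.028, 0.005, -1.744, 0.267, 0.243]
[-1, -0.177, 0.039, 0.009, -1.912, 0.28, 0.303]
[-1, -0.194, 0.048, 0.014, -2.079, 0.287, 0.369]
[-0.4   0.05  1.82 -0.34  1.46  0.54] 2.511041582936847e-09
```

{"fn": "servo_tool", "kwargs": {"rows": [[-1,-0.011,-0.01,0.007,-0.18,0.04,0],[-1,-0.024,-0.012,0,-0.36,0.055,0.005],[-1,-0.041,-0.014,0,-0.538,0.09,0.014],[-1,-0.059,-0.011,0,-0.712,0.106,0.026],[-1,-0.077,-0.009,0,-0.886,0.14,0.046],[-1,-0.094,-0.007,0,-1.059,0.171,0.072],[-1,-0.113,0,-0.002,-1.232,0.2,0.105],[-1,-0.127,0.006,-0.002,-1.404,0.226,0.144],[-1,-0.143,0.018,0.002,-1.574,0.249,0.19],[-1,-0.16,0.028,0.005,-1.744,0.267,0.243],[-1,-0.177,0.039,0.009,-1.912,0.28,0.303],[-1,-0.194,0.048,0.014,-2.079,0.287,0.369]]}}

```text
clock: 16.65
ee_pos: [454.9, -184.0, 173.9]
eef_rot: [0.175, 0.889, -0.416, -0.08]
contact_force: [0.5, -0.3, -1.9]
finger_gap: 0.565
```

Run:
```python
from kin import *
s=sense();print(s['clock'],s['contact_force'],s['finger_gap'])
rows([W((450,-175,150),-50,-30),W((440,-170,110),-50,-38)],-1)
```

```text
16.65 [ 0.48252172 -0.27911345 -1.9357572 ] 0.5654043703121342
[-1, -0.01, -0.008, 0.04, -0.136, -0.002, -0.003]
[-1, -0.02, -0.017, 0.078, -0.275, -0.001, -0.003]
```

{"fn": "servo_tool", "kwargs": {"rows": [[-1,-0.01,-0.008,0.04,-0.136,0,0],[-1,-0.02,-0.017,0.078,-0.275,0,0],[-1,-0.02,-0.017,0.078,-0.275,0,0],[-1,-0.02,-0.017,0.078,-0.275,0,0]]}}

```text
clock: 17.15
ee_pos: [433.0, -178.4, 97.1]
eef_rot: [0.294, 0.857, -0.402, -0.135]
contact_force: [0.6, -0.9, -1.8]
finger_gap: 0.565
```

Run:
```python
from kin import *
s=sense();print(s['clock'],s['contact_force'],s['finger_gap'],s['ee_pos'])
P,R=tool();g=P-19*R.as_matrix()[:,2];print('grasp',g.round(1))
# measured tin: blue band & silhouette in scene/top
for n in('scene','top','wrist'):
    d=shot(n,n[0]+'8.png');h=cv2.cvtColor(d['img'],cv2.COLOR_RGB2HSV)
    m=cv2.inRange(h,(105,90,30),(125,255,255));k,l,st,c=cv2.connectedComponentsWithStats(m);i=1+np.argmax(st[1:,4]);print(n,st[i],c[i].round(1))
    u=[tuple(g+[0,0,dz]) for dz in(31,0,-49)];print(proj(d,u).round().tolist())
    if n=='wrist':
        # predicted rim and band ellipses for upright tin, bottom 49 below grasp
        th=np.linspace(0,6.28,60)
        for dz,nm in((31,'rim'),(-18,'band?')):
            q=proj(d,[(g[0]+30*np.cos(t),g[1]+30*np.sin(t),g[2]+dz) for t in th]);print(nm,q.min(0).round(),q.max(0).round())
w,s_=load('w8'),load('s8')
x,y=[int(v) for v in proj(s_,[g])[0]]
c=lambda d,x,y,w,h,W,H:cv2.resize(d['img'][y:y+h,x:x+w,::-1],(W,H),interpolation=cv2.INTER_CUBIC)
cv2.imwrite('pics/c7.png',np.hstack([c(w,140,100,240,220,360,330),c(s_,x-50,y-45,110,90,403,330)]))
```

```text
17.15 [ 0.58907245 -0.94921282 -1.8184379 ] 0.5645438405744746 [ 432.96317871 -178.35548538   97.07340663]
grasp [ 441.9 -170.8  112.1]Traceback (most recent call last):
  File "<stdin>", line 7, in <module>
    return _wrapfunc(a, 'argmax', axis=axis, out=out, **kwds)
    return bound(*args, **kwds)
ValueError: attempt to get argmax of an empty sequence
```

Run:
```python
from kin import *
P,R=tool();z=R.as_matrix()[:,2];g=P-19*z
for n in('wrist','top'):
    d=shot(n,n[0]+'8.png');h=cv2.cvtColor(d['img'],cv2.COLOR_RGB2HSV)
    m=cv2.inRange(h,(105,80,25),(125,255,255));k,l,st,c=cv2.connectedComponentsWithStats(m)
    print(n,[(st[i].tolist(),c[i].round(1).tolist()) for i in range(1,k) if st[i,4]>30])
    if n=='wrist':
        th=np.linspace(0,6.28,60)
        for bt in(-45,-50,-55):
          o=g
          for b in(14,30):
            q=proj(d,[(o[0]+30*np.cos(t),o[1]+30*np.sin(t),g[2]+bt+b) for t in th]);print(bt,b,q.min(0).round(),q.max(0).round())
    # band height on tin from initial scene
d=load('s1');h=cv2.cvtColor(d['img'],cv2.COLOR_RGB2HSV);m=cv2.inRange(h,(105,50,30),(128,255,255));k,l,st,c=cv2.connectedComponentsWithStats(m);print([(st[i].tolist(),c[i].round(1).tolist()) for i in range(1,k) if 190<c[i][0]<240 and st[i,4]>5])
v=np.array([1055-471,-469+87]);v=v/np.linalg.norm(v)*30
for zz in(10,15,20,25,30,35):print(zz,proj(d,[(471+v[0],-87+v[1],zz)]).round(1))
```

```text
wrist [([209, 178, 86, 44, 2049], [251.6, 195.6])]
-45 14 [210. 161.] [292. 210.]
-45 30 [209. 180.] [294. 228.]
-50 14 [211. 156.] [292. 205.]
-50 30 [209. 174.] [293. 222.]
-55 14 [211. 150.] [291. 200.]
-55 30 [210. 168.] [293. 217.]
top []
[([210, 226, 17, 8, 49], [218.5, 230.8])]
10 [[220.6 236.6]]
15 [[220.5 235.7]]
20 [[220.3 234.8]]
25 [[220.2 233.9]]
30 [[220. 233.]]
35 [[219.9 232.1]]
```

{"fn": "servo_tool", "kwargs": {"rows": [[-1,0,-0.015,0.019,0,0,0],[-1,0,-0.028,0.035,0,0,0],[-1,0,-0.034,0.043,0,0,0],[-1,0,-0.037,0.047,0,0,0],[-1,0,-0.037,0.047,0,0,0]]}}

```text
clock: 17.92
ee_pos: [434.0, -178.9, 38.0]
eef_rot: [0.295, 0.856, -0.402, -0.134]
contact_force: [-0.4, 0.3, -0.4]
finger_gap: 0.565
```

{"fn": "servo_tool", "kwargs": {"rows": [[-1,0,-0.0012,0.0016,0,0,0],[-1,0,-0.0025,0.0032,0,0,0]]}}

```text
clock: 18.18
ee_pos: [434.4, -178.9, 34.2]
eef_rot: [0.294, 0.856, -0.403, -0.134]
contact_force: [-0.7, -0.1, -1.0]
finger_gap: 0.562
```

{"fn": "servo_tool", "kwargs": {"rows": [[-1,0,-0.0012,0.0016,0,0,0],[-1,0,-0.0012,0.0016,0,0,0]]}}

```text
clock: 18.42
ee_pos: [434.3, -179.0, 32.2]
eef_rot: [0.295, 0.856, -0.403, -0.134]
contact_force: [1.1, 0.7, -0.8]
finger_gap: 0.567
```

{"fn": "servo_tool", "kwargs": {"rows": [[-1,0,-0.0012,0.0016,0,0,0],[-1,0,-0.0012,0.0016,0,0,0]]}}

```text
clock: 18.68
ee_pos: [434.1, -179.5, 31.4]
eef_rot: [0.296, 0.856, -0.403, -0.134]
contact_force: [-2.2, -0.3, 5.1]
finger_gap: 0.567
```

{"fn": "servo_tool", "kwargs": {"rows": [[-1,0,-0.0012,0.0016,0,0,0],[-1,0,-0.0012,0.0016,0,0,0]]}}

```text
clock: 18.92
ee_pos: [433.5, -180.1, 31.3]
eef_rot: [0.297, 0.855, -0.403, -0.135]
contact_force: [-3.1, 0.9, 8.4]
finger_gap: 0.564
```

{"fn": "servo_tool", "kwargs": {"rows": [[-1,0,-0.0012,0.0016,0,0,0],[-1,0,-0.0012,0.0016,0,0,0]]}}

```text
clock: 19.18
ee_pos: [433.0, -180.5, 31.2]
eef_rot: [0.299, 0.854, -0.403, -0.136]
contact_force: [-2.2, 1.5, 8.2]
finger_gap: 0.565
```

{"fn": "servo_tool", "kwargs": {"rows": [[0.25,0,0,0,0,0,0],[0.5,0,0,0,0,0,0],[0.5,0,0,0,0,0,0],[0.5,0,0,0,0,0,0],[0.5,0,0,-0.03,0,0,0],[0.5,0,0,-0.06,0,0,0],[0.5,0,0,-0.1,0,0,0],[0.5,0,0,-0.14,0,0,0],[0.5,0,0,-0.14,0,0,0]]}}

```text
clock: 20.3
ee_pos: [501.8, -124.3, 143.2]
eef_rot: [0.298, 0.855, -0.403, -0.133]
contact_force: [-0.1, -0.3, -0.8]
finger_gap: 0.751
```

Run:
```python
from kin import *
s=sense();print(s['clock'],s['contact_force'],s['finger_gap'],s['ee_pos'],s['joint_positions'].round(2))
im=[]
for n in('wrist','scene','top'):
    d=shot(n,n[0]+'9.png');h=cv2.cvtColor(d['img'],cv2.COLOR_RGB2HSV)
    m=cv2.inRange(h,(105,80,25),(125,255,255));k,l,st,c=cv2.connectedComponentsWithStats(m)
    print(n,[(st[i].tolist(),c[i].round(1).tolist()) for i in range(1,k) if st[i,4]>20])
    a=d['img'][:,:,::-1].copy();th=np.linspace(0,6.28,40)
    for zz in(0,80):cv2.polylines(a,[proj(d,[(442+30*np.cos(t),-171+30*np.sin(t),zz) for t in th]).round().astype(int)],True,(0,255,0),1)
    im.append(a)
p=proj(load('s9'),[(442,-171,40)])[0].astype(int);print(p)
c=lambda d,x,y,w,h,W,H:cv2.resize(d[y:y+h,x:x+w],(W,H),interpolation=cv2.INTER_CUBIC)
cv2.imwrite('pics/c8.png',np.hstack([cv2.resize(im[0],(480,360)),np.vstack([c(im[1],100,190,176,99,320,180),c(im[2],300,100,176,99,320,180)])]))
```

```text
20.3 [-0.08340621 -0.31709694 -0.77025172] 0.7505109351745523 [ 501.82853886 -124.26925309  143.18827377] [-0.17  0.34  1.63 -0.5   1.63  0.8 ]
wrist [([225, 150, 51, 27, 731], [249.7, 159.9])]
scene []
top [([330, 201, 9, 15, 23], [332.7, 209.2])]
[192 233]
```

View pics/c8.png

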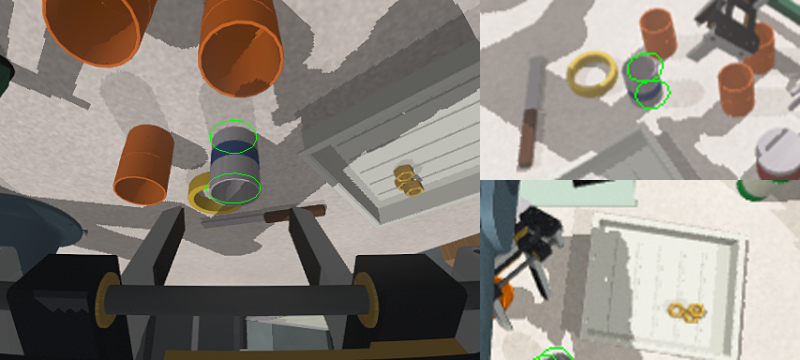

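The views show the tin standing upright at about (442,-171): the drawn circles fit in the wrist view at panel (234,165). All three nuts are in the tray, near panel (407,180). Next is the bolt angle, found by casting scene pixels onto the spanner's mid-plane.

```bash
cat > ang.py <<'E'
from kin import *
ps=np.radians(4.47);X=np.array([np.cos(ps),np.sin(ps),0]);Y=np.array([-np.sin(ps),np.cos(ps),0])
B=np.array([638,146,105.])
def prof(name,r0=70,r1=165,off=37):
    d=load(name);g=cv2.cvtColor(d['img'],cv2.COLOR_RGB2GRAY).astype(np.float32)
    A=np.radians(np.arange(-14,36,2.));r=np.arange(r0,r1,3.)
    P=np.array([[B+off*X-Y*q*np.cos(a)+np.array([0,0,q*np.sin(a)]) for q in r] for a in A])
    uv=proj(d,P.reshape(-1,3)).reshape(len(A),len(r),2).astype(np.float32)
    v=cv2.remap(g,uv[...,0],uv[...,1],cv2.INTER_LINEAR)
    return np.degrees(A),v,d
E
python3 - <<'E'
from ang import *
for n in('s1','s4','s9','t1'):
    A,v,d=prof(n);print(n);print(dict(zip(A.astype(int).tolist(),zip(v.mean(1).round().astype(int).tolist(),v.std(1).round().astype(int).tolist()))))
d=load('s1')
P=[B+37*X-Y*200*np.cos(a)+np.array([0,0,200*np.sin(a)]) for a in np.radians([0,10,20])];print(proj(d,P+[B+37*X]).round())
E
```

```text
s1
{-14: (157, 54), -12: (155, 55), -10: (151, 54), -8: (147, 53), -6: (143, 52), -4: (140, 52), -2: (137, 50), 0: (134, 48), 2: (133, 47), 4: (135, 48), 6: (135, 48), 8: (132, 44), 10: (124, 34), 12: (114, 16), 14: (115, 11), 16: (137, 12), 18: (166, 4), 20: (170, 6), 22: (141, 19), 24: (106, 23), 26: (88, 13), 28: (80, 6), 29: (76, 8), 32: (74, 10), 34: (74, 10)}
s4
{-14: (168, 56), -12: (166, 57), -10: (162, 56), -8: (157, 54), -6: (154, 53), -4: (152, 52), -2: (150, 49), 0: (148, 46), 2: (147, 44), 4: (146, 43), 6: (140, 38), 8: (129, 18), 10: (131, 12), 12: (155, 12), 14: (183, 5), 16: (185, 7), 18: (153, 19), 20: (116, 24), 22: (95, 14), 24: (86, 8), 26: (84, 8), 28: (83, 10), 29: (81, 11), 32: (80, 11), 34: (80, 11)}
s9
{-14: (164, 57), -12: (162, 58), -10: (159, 55), -8: (155, 52), -6: (152, 50), -4: (150, 47), -2: (146, 44), 0: (139, 39), 2: (131, 25), 4: (129, 13), 6: (145, 13), 8: (169, 6), 10: (181, 3), 12: (172, 10), 14: (147, 15), 16: (118, 15), 18: (95, 15), 20: (85, 13), 22: (82, 10), 24: (80, 11), 26: (81, 11), 28: (81, 11), 29: (80, 11), 32: (78, 11), 34: (79, 11)}
t1
{-14: (206, 3), -12: (206, 3), -10: (206, 3), -8: (206, 3), -6: (206, 3), -4: (205, 4), -2: (204, 6), 0: (202, 9), 2: (196, 15), 4: (186, 21), 6: (169, 24), 8: (144, 19), 10: (121, 8), 12: (112, 11), 14: (129, 11), 16: (156, 8), 18: (172, 5), 20: (179, 5), 22: (185, 7), 24: (191, 8), 26: (195, 8), 28: (199, 7), 29: (202, 6), 32: (204, 4), 34: (205, 4)}
[[276. 246.]
 [277. 238.]
 [279. 229.]
 [316. 204.]]
```

```bash
cat >> ang.py <<'E'
def G(dx,dz,th,dy=0): # tool pose with grasp point at head + dx*X + dy*Y, dz along tool axis back
    R=Ro.from_rotvec(X*th)*down(-85.53);z=R.as_matrix()[:,2]
    return B+dx*X+dy*Y+(19-dz)*z,R
E
python3 - <<'E'
from ang import *
w=[W((520,-100,230),-55,-25),W((560,-30,320),-65,-10),W((600,60,300),-76,0),G(-3,150,.12)]
rows(w,.3);q=sense()['joint_positions']
for a in w+[G(-3,0,.12)]: q,e=ik(*a,q);print(a[0].round(),q.round(2),round(e,4))
E
```

```text
[0.3, -0.005, 0.026, -0.073, 0.234, -0.047, 0.066]
[0.3, -0.033, 0.018, -0.192, 0.493, -0.111, 0.234]
[0.3, -0.076, -0.066, -0.233, 0.658, -0.155, 0.429]
[0.3, -0.107, -0.151, -0.243, 0.683, -0.323, 0.55]
[ 513. -105.  213.] [-0.23  0.17  1.62 -0.32  1.65  0.76] 0.0
[557. -31. 301.] [-0.2   0.07  1.53 -0.1   1.68  0.93] 0.0
[600.  60. 281.] [-0.09  0.07  1.56 -0.    1.51  1.24] 0.0
[636. 130. 235.] [-0.03  0.19  1.51  0.12  1.45  1.45] 0.0
[635. 148.  86.] [-0.    0.33  1.63  0.13  1.2   1.44] 0.0
```

{"fn": "servo_tool", "kwargs": {"rows": [[0.5,-0.003,0.015,-0.04,0.12,-0.02,0.03],[0.3,-0.005,0.025,-0.09,0.25,-0.05,0.08],[0.3,-0.015,0.02,-0.14,0.37,-0.08,0.15],[0.3,-0.033,0.018,-0.19,0.49,-0.11,0.23],[0.3,-0.05,-0.02,-0.21,0.56,-0.13,0.32],[0.3,-0.065,-0.05,-0.225,0.62,-0.145,0.39],[0.3,-0.076,-0.08,-0.235,0.66,-0.17,0.45],[0.3,-0.09,-0.12,-0.24,0.67,-0.25,0.5],[0.3,-0.107,-0.151,-0.243,0.683,-0.323,0.55],[0.3,-0.107,-0.151,-0.243,0.683,-0.323,0.55],[0.3,-0.107,-0.151,-0.243,0.683,-0.323,0.55]]}}

```text
clock: 21.82
ee_pos: [636.0, 129.0, 235.0]
eef_rot: [-0.04, 0.733, -0.678, -0.044]
contact_force: [-0.9, -0.0, -0.0]
finger_gap: 0.648
```

Run:
```python
from ang import *
s=sense();print(s['clock'],s['ee_pos'],s['finger_gap'],s['joint_positions'].round(2))
d=shot('wrist','w10.png');shot('scene','s10.png')
h=cv2.cvtColor(d['img'],cv2.COLOR_RGB2HSV);m=cv2.inRange(h,(14,110,50),(34,255,255));k,l,st,c=cv2.connectedComponentsWithStats(m)
print([(st[i].tolist(),c[i].round(1).tolist()) for i in range(1,k) if st[i,4]>30])
th=.12;Yr=Ro.from_rotvec(X*th)
pts={f'{a},{b}':proj(d,[B+a*X+Yr.apply(12/np.cos(np.pi/6)*np.array([np.cos(b)*Y[0],np.cos(b)*Y[1],np.sin(b)]))])[0].round(1).tolist() for a in(-6,6) for b in np.radians([30,90,150])}
print(pts,proj(d,[B]).round(1))
A,v,_=prof('s10');print(dict(zip(A.astype(int).tolist(),v.mean(1).round().astype(int).tolist())))
# plate top edge, rail edges predicted
print(proj(d,[B-34*X+[0,0,17],B+16*X+[0,0,25]]).round(1))
u=int(proj(d,[B])[0][0]);g=cv2.cvtColor(d['img'],cv2.COLOR_RGB2GRAY)
y0=int(proj(d,[B])[0][1]);hh=h[:,:,0]
print('col',u+30,[(y,int(hh[y,u+30]),int(g[y,u+30])) for y in range(max(0,y0-70),y0+90,4)])
```

```text
21.825 [636.04718866 128.97704099 235.02848789] 0.6483098924652357 [-0.03  0.19  1.51  0.12  1.46  1.45]
[([241, 164, 22, 15, 260], [251.4, 171.6]), ([120, 290, 24, 61, 714], [129.1, 320.5]), ([361, 290, 24, 61, 712], [375.2, 320.2]), ([154, 362, 327, 22, 4044], [337.7, 375.8])]
{'-6,0.5235987755982988': [240.8, 178.9], '-6,1.5707963267948966': [251.5, 180.4], '-6,2.6179938779914944': [262.2, 178.9], '6,0.5235987755982988': [240.8, 168.4], '6,1.5707963267948966': [251.5, 169.8], '6,2.6179938779914944': [262.3, 168.5]} [[251.5 172.3]]
{-14: 165, -12: 164, -10: 160, -8: 157, -6: 154, -4: 151, -2: 145, 0: 136, 2: 128, 4: 134, 6: 159, 8: 186, 10: 191, 12: 174, 14: 145, 16: 115, 18: 93, 20: 85, 22: 82, 24: 80, 26: 81, 28: 80, 29: 79, 32: 78, 34: 79}
[[249.6 205.3]
 [248.7 162.7]]
col 281 [(102, 12, 200), (106, 12, 207), (110, 13, 204), (114, 13, 208), (118, 11, 201), (122, 10, 198), (126, 12, 194), (130, 11, 203), (134, 12, 196), (138, 159, 183), (142, 165, 141), (146, 0, 46), (150, 0, 44), (154, 150, 44), (158, 105, 80), (162, 0, 52), (166, 120, 69), (170, 110, 68), (174, 113, 68), (178, 110, 67), (182, 0, 73), (186, 75, 57), (190, 120, 69), (194, 70, 48), (198, 70, 48), (202, 72, 50), (206, 73, 81), (210, 74, 89), (214, 74, 83), (218, 74, 82), (222, 73, 84), (226, 74, 84), (230, 74, 87), (234, 75, 88), (238, 73, 91), (242, 73, 89), (246, 74, 90), (250, 73, 89), (254, 73, 91), (258, 73, 90)]
```

Run:
```python
from ang import *
rows([G(-2,60,.11),G(-2,25,.11),G(-2,0,.11)],.3)
```

```text
[0.3, -0.001, -0.001, 0.091, -0.001, 0.009, 0.0]
[0.3, -0.001, -0.001, 0.126, -0.001, 0.009, 0.0]
[0.3, -0.001, -0.001, 0.151, -0.001, 0.009, 0.0]
```

{"fn": "servo_tool", "kwargs": {"rows": [[0.3,-0.001,-0.001,0.05,0,0.009,0],[0.3,-0.001,-0.001,0.091,0,0.009,0],[0.3,-0.001,-0.001,0.091,0,0.009,0],[0.3,-0.001,-0.001,0.108,0,0.009,0],[0.3,-0.001,-0.001,0.125,0,0.009,0],[0.3,-0.001,-0.001,0.14,0,0.009,0],[0.3,-0.001,-0.001,0.151,0,0.009,0],[0.3,-0.001,-0.001,0.151,0,0.009,0]]}}

```text
clock: 22.92
ee_pos: [635.4, 148.2, 85.1]
eef_rot: [-0.037, 0.733, -0.678, -0.041]
contact_force: [-0.5, 0.5, 0.3]
finger_gap: 0.652
```

Run:
```python
from ang import *
s=sense();print(s['clock'],s['contact_force'],s['torque'])
P,R=tool();g=P-19*R.as_matrix()[:,2];e=g-B;print('grasp-head in press axes',e@X,e@Y,e[2])
d=shot('wrist','w11.png');h=cv2.cvtColor(d['img'],cv2.COLOR_RGB2HSV);m=cv2.inRange(h,(14,110,50),(34,255,255));k,l,st,c=cv2.connectedComponentsWithStats(m)
print([(st[i].tolist(),c[i].round(1).tolist()) for i in range(1,k) if st[i,4]>30 and c[i][1]<285],proj(d,[B,B+6*X+[0,0,13],B-6*X+[0,0,13]]).round())
rows([G(-2,0,.11)],.3)
```

```text
22.925 [-0.51979273  0.51128822  0.28471816] [-0.11166135  0.10905473  0.02199772]
grasp-head in press axes -2.3699543081775296 0.2701169181279206 -0.9997752984681085
[([235, 209, 38, 28, 796], [253.0, 223.8])] [[253. 223.]
 [251. 222.]
 [251. 240.]]
[0.3, 0.0, 0.0, -0.0, -0.0, 0.0, 0.0]
```

Everything is in place and nothing is touching. Close on the head.

{"fn": "servo_tool", "kwargs": {"rows": [[-1,0,0,0,0,0,0],[-1,0,0,0,0,0,0],[-1,0,0,0,0,0,0],[-1,0,0,0,0,0,0],[-1,0,0,0,0,0,0],[-1,0,0,0,0,0,0],[-1,0,0,0,0,0,0],[-1,0,0,0,0,0,0]], "squeeze": 45}}

```text
clock: 23.98
ee_pos: [636.3, 148.0, 86.3]
eef_rot: [-0.038, 0.733, -0.678, -0.04]
contact_force: [0.1, -0.7, 0.8]
finger_gap: 0.003
```

```bash
cat > chk.py <<'E'
import sys
from ang import *
n=sys.argv[1]
s=sense();print(s['clock'],s['ee_pos'],s['finger_gap'],s['contact_force'],s['torque'],s['qd'].round(4))
shot('scene',n+'.png');A,v,_=prof(n);m=v.mean(1);i=(A>=0)&(A<=22);w=np.clip(m[i]-140,0,None);print('spanner deg',(A[i]*w).sum()/w.sum(),m[i].round().astype(int).tolist())
E
python3 chk.py s11
```

```text
23.975 [636.27386823 147.98755765  86.27501819] 0.003089801843210663 [ 0.10698538 -0.67148669  0.76229296] [-0.21805022  0.16418322 -0.03744974] [ 0.0001  0.0003  0.0004 -0.0008  0.0002  0.0009]
spanner deg 8.756116142680343 [123, 127, 144, 168, 184, 182, 163, 135, 110, 91, 84, 81]
```

{"fn": "servo_tool", "kwargs": {"rows": [[-1,0,0,0,0,0,0],[-1,0,0,0,0,0,0],[-1,0,0,0,0,0,0],[-1,0,0,0,0,0,0],[-1,0,0,0,0,0,0],[-1,0,0,0,0,0,0],[-1,0,0,0,0,0,0],[-1,0,0,0,0,0,0],[-1,0,0,0,0,0,0],[-1,0,0,0,0,0,0],[-1,0,0,0,0,0,0],[-1,0,0,0,0,0,0]]}}

```text
clock: 25.52
ee_pos: [636.3, 148.0, 86.3]
eef_rot: [-0.038, 0.733, -0.678, -0.04]
contact_force: [-0.1, -0.6, 0.7]
finger_gap: 0.006
```

{"fn": "servo_tool", "kwargs": {"rows": [[-1,0,0,0,0,0,0],[-1,0,0,0,0,0,0],[-1,0,0,0,0,0,0],[-1,0,0,0,0,0,0],[-1,0,0,0,0,0,0],[-1,0,0,0,0,0,0],[-1,0,0,0,0,0,0],[-1,0,0,0,0,0,0],[-1,0,0,0,0,0,0],[-1,0,0,0,0,0,0],[-1,0,0,0,0,0,0],[-1,0,0,0,0,0,0]]}}

```text
clock: 27.02
ee_pos: [636.3, 148.0, 86.3]
eef_rot: [-0.038, 0.733, -0.678, -0.04]
contact_force: [0.7, -1.2, 1.0]
finger_gap: 0.002
```

```bash
python3 chk.py s12
```

```text
27.025 [636.28621398 147.98479786  86.2686453 ] 0.002496538838862349 [ 0.69746735 -1.19182893  1.01641267] [-0.21929911  0.14000413  0.00035487] [-0.0019 -0.0002  0.001  -0.0009  0.0007 -0.0009]
spanner deg 7.672690243231899 [124, 138, 162, 184, 188, 176, 153, 126, 105, 88, 82, 80]
```

The gripper closed fully, so the fingers have missed the head, and the tin's 57 mm reading was odd too. I'll compare where the fingertips appear in the wrist pictures with where the tool frame puts them.

Run:
```python
from ang import *
# w4: pose (558.9,-359.8,310), q
T={'w4':((558.9,-359.8,310),[.939,-.343,-.002,-.002],.603),'w11':((635.4,148.2,85.1),[.733,-.678,-.041,-.037],.652)}
for n,(p,q,g) in T.items():
    d=load(n);R=Ro.from_quat(q);h=g*47
    C=R.inv().apply(-d['R'].T@d['t'].ravel()-p);print(n,'cam in tool',C.round(1),'cam axis in tool',(R.inv().as_matrix()@d['R'].T[:,2]).round(3),'K',d['intrinsics'][0,0],d['D'])
    for z in(0,-19,-40):print(z,[proj(d,[np.array(p)+R.apply([sx*h,y,z])])[0].round().tolist() for sx in(-1,1) for y in(-8,8)])
d=shot('wrist','w12.png')
# current finger outline and head
g=d['img'];h=cv2.cvtColor(g,cv2.COLOR_RGB2HSV);m=cv2.inRange(h,(14,110,50),(34,255,255));k,l,st,c=cv2.connectedComponentsWithStats(m)
print([(st[i].tolist(),c[i].round(1).tolist()) for i in range(1,k) if st[i,4]>20 and c[i][1]<285])
print('now head',proj(d,[B]).round(),)
P,R=tool();print('tips',[proj(d,[P+R.apply([0,y,z])])[0].round().tolist() for z in(0,-19) for y in(-8,8)])
gr=cv2.cvtColor(g,cv2.COLOR_RGB2GRAY)
for y in range(196,264,3):print(y,' '.join('%3d'%v for v in gr[y,220:292:3]))
```

```text
w4 cam in tool [   0.6  -79.5 -212.2] cam axis in tool [-0.001  0.272  0.962] K 308.0754733334862 [-0.05935319  0.          0.          0.          0.        ]
0 [[213.0, 205.0], [213.0, 225.0], [291.0, 205.0], [290.0, 225.0]]
-19 [[209.0, 214.0], [210.0, 236.0], [294.0, 214.0], [293.0, 236.0]]
-40 [[204.0, 226.0], [206.0, 250.0], [298.0, 226.0], [297.0, 250.0]]
w11 cam in tool [  -0.3  -80.4 -212.6] cam axis in tool [-0.     0.273  0.962] K 308.0754733334862 [-0.05935319  0.          0.          0.          0.        ]
0 [[211.0, 206.0], [211.0, 226.0], [295.0, 206.0], [294.0, 226.0]]
-19 [[207.0, 215.0], [208.0, 237.0], [298.0, 215.0], [297.0, 237.0]]
-40 [[202.0, 227.0], [203.0, 251.0], [303.0, 227.0], [302.0, 251.0]]
[([234, 209, 39, 16, 273], [253.2, 217.3])]
now head [[253. 224.]]
tips [[253.0, 206.0], [253.0, 226.0], [253.0, 215.0], [253.0, 237.0]]
196  46  46  46  45  44  45  44  44  44  43  46  45  45  46  44  45  44  45  45  45  45  45  45  46
199  65  59  55  48  46  41  43  43  45  46  43  44  46  44  44  44  46  45  45  44  45  45  44  45
202  74  78  77  76  75  76  46 
[... 1367 characters left out ...]

244  49  49  47  97  92  92  91  91  90  93  19  30  83  92  91  90  90  90  92  71  73  72  72  71
247  48  48  45  95  91  90  91  92  91  94  17  30  72  91  90  90  90  90  90  57  45  45  44  46
250  48  47  47  93  91  91  92  91  91  94  19  28  73  91  91  90  91  89  91  83  46  47  47  47
253  48  47  55  92  91  92  90  91  91  94  21  34  73  91  91  90  90  91  90  89  46  45  47  46
256  47  48  67  91  92  91  91  91  91  94  19  33  73  91  90  91  90  90  91  92  42  46  47  46
259  47  47  96  91  91  92  90  91  90  94  20  33  64  90  91  90  90  90  91  91  40  46  46  46
262  47  44  94  91  90  91  90  91  90  95  19  33  64  90  91  90  90  90  90  90  54  44  46  44
```

Run:
```python
from ang import *
g=cv2.cvtColor(load('w4')['img'],cv2.COLOR_RGB2GRAY)
print('w4 L');
for y in range(214,262,3):print(y,' '.join('%3d'%v for v in g[y,172:222:2]))
print('w4 R')
for y in range(214,262,3):print(y,' '.join('%3d'%v for v in g[y,284:334:2]))
```

```text
w4 L
214 156 155 129 132 138 143 140 137 134 137 133 139 139 143 136 137 135 136 159 155 153 151 154 157 148
217 135 134 139 135 134 134 137 135 137 132 130 140 141 137 134 134 131 131 152 145 155 151 147 145 149
220 147 149 142 145 146 150 154 112 115  83  58  41  37  36  61  85  74  86 142 151 151 151 149 156 158
223  41  42  45  30  48  49  49  47  47  69  93  90  89  88  89  89  49  30 101 164 149 154 152 148 148
226  53  54  53  55  53  52  53  90  88  86  87  87  87  88  89  64  31  26  99 166 156 151 158 157 147
229  48  48  49  49  49  47  90  87  86  87  87  87  88  88  89  31  32  26 104 110 148 151 155 152 155
232  46  46  46  43  44  92  88  87  87  87  87  87  88  89  59  33  31  26 103 155 148 147 156 157 152
235 160 170 166 169  78  88  87  87  87  87  87  86  88  81  28  33  30  22 133 153 159 156 150 150 161
238 155 153 158  98  86  86  86  87  87  87  88  87  89  49  32  30  31  26 106 147 148 149 150 151 154
241 156 151 115  86  87  86  86  87  86  86  86  88  65  28  30  29  28  25 107 150 151 154 161 159 156
244 153 139  83  86  87  87  86  86  87  86  86  89  30
[... 1537 characters left out ...]
 132  27  34  33  32  30  76  88  87  88  88  87  87  87  87  86  98 151 149
244 147 144 147 154 147 144 116  28  33  33  33  32  44  89  88  87  88  87  87  87  86  87  86  91 153
247 144 152 144 144 142 148 168  20  33  33  33  32  30  68  88  87  86  87  86  87  87  86  87  84 140
250 150 149 146 149 150 148 148 121  30  33  33  32  31  25  88  86  87  87  86  88  88  87  87  87  83
253 149 156 151 148 147 136 142 139  20  31  33  31  31  31  42  88  86  86  86  87  87  87  86  87  87
256 150 144 145 152 151 149 145 150  65  29  31  29  31  30  27  77  87  88  86  86  87  86  85  86  86
259 156 155 151 145 146 148 141 148 127  20  32  30  31  30  29  38  89  87  86  86  87  87  87  86  86
```

The fingertip pixels put the real finger ends about 25–35 mm short of the reported TCP. That explains both the tin's edge grip and the miss: the fingers closed above the head. I'll open and go about 30 mm deeper, keeping above the 72 mm limit, with the angle updated.

Run:
```python
from ang import *
rows([G(-1,-8,.14),G(-1,-20,.14),G(-1,-30,.14)],.3)
print(load('w4')['intrinsics'][1,2],ik(*G(-1,-30,.14),sense()['joint_positions'])[0].round(2))
```

```text
[0.3, -0.001, -0.001, 0.008, -0.0, -0.03, 0.0]
[0.3, -0.001, -0.001, 0.02, -0.0, -0.03, 0.0]
[0.3, -0.001, -0.001, 0.03, -0.0, -0.03, 0.0]
189.61714823131288 [-0.01  0.37  1.64  0.15  1.15  1.42]
```

{"fn": "servo_tool", "kwargs": {"rows": [[0.3,0,0,0,0,0,0],[0.3,0,0,0,0,0,0],[0.3,0,0,0,0,0,0],[0.3,0,0,0,0,0,0],[0.3,0,-0.001,0.0,0,-0.03,0],[0.3,0,-0.001,0.008,0,-0.03,0],[0.3,0,-0.001,0.014,0,-0.03,0],[0.3,0,-0.001,0.02,0,-0.03,0],[0.3,0,-0.001,0.02,0,-0.03,0]]}}

```text
clock: 28.25
ee_pos: [636.4, 150.4, 65.4]
eef_rot: [-0.047, 0.732, -0.677, -0.052]
contact_force: [0.0, -0.6, 0.0]
finger_gap: 0.65
```

{"fn": "servo_tool", "kwargs": {"rows": [[0.3,0,0,0.005,0,0,0],[0.3,0,0,0.01,0,0,0],[0.3,0,0,0.01,0,0,0]]}}

```text
clock: 28.62
ee_pos: [635.9, 151.9, 54.8]
eef_rot: [-0.047, 0.732, -0.677, -0.052]
contact_force: [0.5, 0.3, 0.9]
finger_gap: 0.648
```

Run:
```python
from ang import *
d=shot('wrist','w13.png');s=sense();print(s['contact_force'],s['finger_gap'])
h=cv2.cvtColor(d['img'],cv2.COLOR_RGB2HSV);m=cv2.inRange(h,(14,110,50),(34,255,255));k,l,st,c=cv2.connectedComponentsWithStats(m)
print([(st[i].tolist(),c[i].round(1).tolist()) for i in range(1,k) if st[i,4]>20 and c[i][1]<285])
P,R=tool();print('head',proj(d,[B]).round())
g=cv2.cvtColor(d['img'],cv2.COLOR_RGB2GRAY)
for y in range(208,272,4):print(y,' '.join('%3d'%v for v in g[y,185:320:5]))
```

```text
[-0.25259218  0.01017671 -0.64634996] 0.6536634810822248
[([230, 231, 44, 32, 1065], [251.1, 246.7])]
head [[251. 244.]]
208  69  69  69  68  70  47  48  48  47  48  48  48  48  49  47  47  48  47  48  47  44  44  46  44  44  45  46
212  46  47  47  46  45  42  44  44  44  43  44  45  46  44  44  46  45  46  45  48  44  43  45  43  43  45  45
216  45  42  44  43  45  44  43  44  45  43  44  44  45  42  43  43  44  43  45  43  43  43  44  43  43  43  45
220  77  77  48  48  50  49  48  48  48  47  44  44  41  43  43  43  43  42  43  42  42  41  43  41  43  43  44
224  75  75  46  49  48  47  47  47  46  46  48  47  49  48  47  47  46  47  46  48  46  44  43  40  41  42  43
228 100  99  84  41  32  44  45  46  46  46  46  46  45  45  45  46  46  46  47  45  45  46  45  45  47  45  48
232  95  95 101  29 145  65  74  72  72  78  82  96  82  61  35  36  43  43  45  45  45  46  42  44  45  46  47
236  95  97  34  28 148  41  42  37  47  67  82  82  94  96  97  86  82  78  70  73  73  74  76  54  38  44  40
240  96  96  26  28  35  43  69  86  86  98 105 105  96  78  79 109 109 107  37  41  39  38  38  36  25  20  94
244  96 104  28  28  44  40 114 173 135  97 104 103 101 102 109 111 108 108  35  40  39  80  85  66  24  27  95
248  96  16  27  28  41  40  33 183 143  80 103 103 100 102 109 112 108 108  38  40  39 143  84  90  24  25  75
252  96  25  27  26  42  42  40  42  40  84 104 102 101 103 110 112 108 109  39  40  39  94  91  95  25  24  22
256 107  27  28  29  76  74  74  76  77  90 106 103 101 103 109 112 110 106  37  40  41  40  32  30  23  24  27
260  23  26  28  49  45  44  44  50  70  76  75  73  99 105 112  83  74  75  73  73  67  41  39  39  32  24  25
264  24  26  26  48  47  46  47  47  46  48  47  45  46  46  45  45  51  68  73  43  43  44  45  45  46  24  25
268  25  25  26  48  47  47  47  46  46  46  46  47  47  47  47  47  47  46  46  46  46  47  48  46  49  23  22
```

{"fn": "servo_tool", "kwargs": {"rows": [[-1,0,0,0,0,0,0],[-1,0,0,0,0,0,0],[-1,0,0,0,0,0,0],[-1,0,0,0,0,0,0],[-1,0,0,0,0,0,0],[-1,0,0,0,0,0,0]]}}

```text
clock: 29.42
ee_pos: [636.1, 152.6, 55.4]
eef_rot: [-0.048, 0.732, -0.677, -0.052]
contact_force: [0.2, 3.4, 1.8]
finger_gap: 0.252
```

```bash
python3 chk.py s14
```

```text
29.425 [636.11911466 152.59971693  55.40814696] 0.2518406195644388 [0.21349833 3.37392276 1.75886916] [ 0.92805099  0.1616655  -0.07239432] [ 0.0014 -0.0015 -0.0018 -0.0027 -0.0004 -0.0014]
spanner deg 6.40068631619945 [129, 146, 165, 175, 171, 154, 133, 113, 96, 80, 74, 72]
```

The opening reads 23.7 mm, which matches the 24 mm head, so it is now pinched. The reported grasp point is 30 mm below the head centre, though, and the real one is about 3 mm above it. I'll re-grip 12 mm higher so that both the reported and the real grasp point lie within 20 mm.

{"fn": "servo_tool", "kwargs": {"rows": [[-0.1,0,0,0,0,0,0],[-0.1,0,0,0,0,0,0],[-0.1,0,0,-0.006,0,0,0],[-0.1,0,0,-0.0125,0,0,0],[-0.1,0,0,-0.0125,0,0,0],[-0.1,0,0,-0.0125,0,0,0],[-1,0,0,-0.0125,0,0,0],[-1,0,0,-0.0125,0,0,0],[-1,0,0,-0.0125,0,0,0],[-1,0,0,-0.0125,0,0,0],[-1,0,0,-0.0125,0,0,0],[-1,0,0,-0.0125,0,0,0]]}}

```text
clock: 30.98
ee_pos: [636.1, 150.8, 67.5]
eef_rot: [-0.047, 0.732, -0.677, -0.053]
contact_force: [-0.1, 0.4, -1.8]
finger_gap: 0.252
```

```bash
python3 chk.py s15
```

```text
30.975 [636.1158891  150.84258411  67.53246941] 0.25228668975894053 [-0.08216531  0.36787801 -1.77119933] [ 0.06900084  0.15365075 -0.04149443] [-0.0001  0.0007 -0.0026 -0.0001 -0.0008 -0.0015]
spanner deg 5.947918904067994 [134, 155, 176, 183, 173, 155, 135, 115, 97, 83, 77, 77]
```

{"fn": "servo_tool", "kwargs": {"rows": [[-1,0,0,0,0,0,0],[-1,0,0,0,0,0,0],[-1,0,0,0,0,0,0],[-1,0,0,0,0,0,0],[-1,0,0,0,0,0,0],[-1,0,0,0,0,0,0],[-1,0,0,0,0,0,0],[-1,0,0,0,0,0,0],[-1,0,0,0,0,0,0],[-1,0,0,0,0,0,0],[-1,0,0,0,0,0,0],[-1,0,0,0,0,0,0]]}}

```text
clock: 32.52
ee_pos: [636.2, 150.9, 67.6]
eef_rot: [-0.047, 0.732, -0.677, -0.052]
contact_force: [0.8, -0.6, -1.2]
finger_gap: 0.247
```

{"fn": "servo_tool", "kwargs": {"rows": [[-1,0,0,0,0,0,0],[-1,0,0,0,0,0,0],[-1,0,0,0,0,0,0],[-1,0,0,0,0,0,0],[-1,0,0,0,0,0,0],[-1,0,0,0,0,0,0],[-1,0,0,0,0,0,0],[-1,0,0,0,0,0,0],[-1,0,0,0,0,0,0],[-1,0,0,0,0,0,0],[-1,0,0,0,0,0,0],[-1,0,0,0,0,0,0]]}}

```text
clock: 34.02
ee_pos: [636.1, 150.8, 67.5]
eef_rot: [-0.047, 0.732, -0.677, -0.053]
contact_force: [0.4, 0.2, -1.2]
finger_gap: 0.25
```

```bash
python3 chk.py s16
python3 - <<'E'
from ang import *
P,R=tool();g=P-19*R.as_matrix()[:,2];print('reported grasp-head',(g-B).round(1),np.linalg.norm(g-B),'with 33 short',np.linalg.norm(g-33*R.as_matrix()[:,2]-B))
E
```

```text
34.025 [636.12698661 150.83657404  67.54141583] 0.25011667324577325 [ 0.36415353  0.18319297 -1.24517125] [ 0.04843808  0.05755776 -0.08614931] [ 0.0017  0.0011  0.0006 -0.0026 -0.0016 -0.0005]
spanner deg 5.9475082807389175 [134, 155, 176, 183, 173, 155, 135, 115, 98, 83, 77, 77]
reported grasp-head [ -1.6   2.2 -18.6] 18.842519208350023 with 33 short 14.291852862135695
```

The bolt has stopped: the spanner angle reads 5.948° at both 31.0 s and 34.0 s, and the grip is steady. One last numeric check of the nuts and tin, then I'll hand in.

Run:
```python
from ang import *
for n in('top','scene'):
    d=shot(n,n[0]+'17.png');h=cv2.cvtColor(d['img'],cv2.COLOR_RGB2HSV);m=cv2.inRange(h,(14,80,40),(34,255,255));k,l,st,c=cv2.connectedComponentsWithStats(m)
    for i in range(1,k):
        Xw=onz(d,c[i],12)
        if st[i,4]>30 and 440<Xw[0]<730 and -520<Xw[1]<-210: print(n,st[i].tolist(),Xw[:2].round())
    m=cv2.inRange(h,(105,60,25),(128,255,255));k,l,st,c=cv2.connectedComponentsWithStats(m);print('blue',[(st[i].tolist(),c[i].round().tolist()) for i in range(1,k) if st[i,4]>15],proj(d,[(442,-171,35)]).round())
print(arm.hand_in())
```

```text
top [403, 167, 21, 11, 136] [ 548. -427.]
blue [([330, 201, 10, 15, 30], [333.0, 209.0])] [[338. 203.]]
scene [135, 309, 21, 15, 124] [ 547. -425.]
blue [([182, 237, 17, 8, 38], [190.0, 242.0])] [[193. 235.]]
the job is handed in; nothing more can be done
None
```

I handed the job in at about 34 s with the gripper holding the bolt head. No verdict came back, so the checks below are my own.

**What I did**
- **Tin:** I tipped it about 60° over the tray with the nuts still inside, but it slipped out of the grip during the full pour and fell into the tray with the nuts still inside. I picked it up again, poured the nuts out and stood the tin upright on open table at about (442, -171) mm. It is not back in its original spot.
- **Bolt:** My first try closed on nothing, because the real finger ends are roughly 30 mm short of the reported TCP. I went deeper, gripped the head, then re-gripped 12 mm higher.

**Last checks**
- **Nuts:** They show as one patch in the tray, at about (548, -427) mm in both the top and scene views. I counted three in an earlier picture.
- **Tin:** It fitted the outline of an upright tin in the wrist view, and its band has stayed where it was. I did not measure its tilt to the degree.
- **Grip:** The jaw opening is 23.5–23.7 mm against a 24 mm head, with the squeeze set at 45 N.
- **Bolt:** The spanner angle read 5.948° at both 31.0 s and 34.0 s, so it has stopped. The joint is at about 0.16 rad, well clear of its stops.
- **Contacts:** I saw no sign of the arm touching the spanner or moving the other objects, but I did not re-measure where those stand.

**Disagreement:** The grasp point is 18.8 mm from the head centre by the reported TCP, and about 14 mm by the finger position seen in the camera. Both are inside the 20 mm limit, but the first only just, with the head's own position good to about 2–3 mm.

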